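# Stand up the tipped sample cell and hold it in the light beam

### The arm

A 6-joint arm with a two-finger parallel gripper is mounted at the origin on the work surface. World frame = base frame: x ahead of the robot, y to its left, z up, the work surface at z = 0. Lengths are in mm, angles in rad, forces in N, time in s.
With the tool pointing down it reaches from about 400 to 925 mm from the base axis. Payload 12.5 kg.
Tool frame: the origin (TCP) lies midway between the tips of the shut fingers; the grasp point (between the pads) lies env.grasp_offset behind it (env.grasp_offset is the distance from the TCP to the grasp point, in mm); x points along the fingers, y is the direction in which the jaws open and shut, and the axes are right-handed (so a half turn about x gives the same grasp; the last joint's range is limited). The gripper opens to 95 mm and grips with 3 to 60 N. Pads are 20 mm wide; open, the fingers measure 119 mm over their backs; the gripper's body (75 mm by 180 mm) begins 59 mm behind the grasp point.
Start: joints at [-1.207, 0.491, 1.559, -0, 1.092, -0.106], TCP at [282.968, -557.296, 184.961] pointing down, gripper open.
Joint ranges: [-3.1, 3.1], [-0.84, 2.19], [0.05, 2.79], [-1.13, 4.28], [0.06, 2.93], [-2.69, 2.69]. Speed limits (rad/s): [2.22, 2.22, 2.79, 3.14, 3.14, 3.14].

### API

Orientations are given as [roll, pitch, yaw] about the fixed x, y, z axes, in that order (R = Rz(yaw) Ry(pitch) Rx(roll)).
In Python, from cell import env gives the robot as it stands.
- The arm moves only by the tool apply_moves, never from a script. Its arguments are lists of equal length, an entry for each row: "offset": the shift along the world's x, y, z in units of 25 mm (1.0 is 25 mm), a list of three; "yaw": the turn about the world's z in units of 6 degrees (1.0 is 6 degrees); "jaw": the closure, from -1 (fully open) to 1 (shut), so that 0 is half open. A call has 1 to 20 rows; each row is the pose to reach, as a shift and turn from the pose measured when the call began; what a row does not reach only later rows make up. A row lasts 1/8 s, in which the tool goes at most 62.5 mm and 10.7 degrees, less where a joint would pass 70% of its speed; a pose out of reach is approached as far as the arm can. A call with a gripper value outside its range is refused whole. The fingers move at their own pace and stop on an object; the grip force is fixed at half the most. Time passes only in rows, so rows that repeat a pose let the fingers close. It gives the time, the measured TCP pose, the force and the opening at its end, in the units of the state.
- env.state(): the state, without advancing time (a new reading comes with each control period).
- env.read_camera(name): name is "scene" or "side" or "wrist"; returns a dict with "frame" (384x512x3 uint8, red, green, blue), "fx", "fy", "cx", "cy" (pixels), "xyz" and "rotation" of the camera in the world; the wrist camera has in their place "hand_eye" (4x4, takes a point from camera to tool coordinates, whose origin is the TCP and whose axes are the tool frame's). Camera axes: x right, y down, z forward; pixel columns grow to the right and rows downward; lengths in mm; the calibration is good to about 2 mm. A picture is of the moment at which its call begins: read the wrist's pose just before it. There is no depth.
- env.job_done(): hands the job in, once; it reports no verdict.
The state is a dict: "t": time; "joints": joint angles; "qvel": joint speeds; "tau": joint torques, N m; "eef_pos": TCP position; "tcp_rot": TCP orientation; "ft_force": force on the tool from outside, world axes, zero at the start; "moment": the same for the moment, N m; "opening": opening from 0.0 (shut) to 1.0 (fully open).
Only numpy, scipy, OpenCV 4.12 (cv2) and the standard library are available. Lean on these libraries where they do the work, as an engineer would, in place of code of your own. Each camera call takes 0.05 s, during which the arm holds its last target.

### The job

The square glass sample cell has tipped over in its tray: stand it upright on the tray floor between the two vials and let go of it. Then pick it up again and hold it upright in the middle of the yellow light beam of the small light bench, clear windows facing the lamp and the camera so that the beam goes straight through the orange specimen, and finish while still holding it there, clear of the bench. All the time touch the cell only on its two white frosted faces, never on the clear windows or the stopper, and leave the vials, the glass dish and the steel clamp where they are.

Things in the scene. Friction and masses are not known exactly. Their poses are not given: they have to be found in the camera images.
- cell: Square glass cell, 30 x 30 x 80 mm tall, about 100 g, plus a blue stopper 20 x 20 x 10 mm on top. Origin: centre of its underside; z points to the stopper. The faces across its x axis (x = +-15 mm) are frosted, those across y are clear windows. Starts lying on a clear side near the tray's middle, stopper roughly along the tray's +y, frosted faces upright at its sides, axis 15 mm above the tray floor.
- cell_frost: The cell's two white frosted plates, at its x = +15 and -15 mm, each 30 mm wide (y) and 80 mm high: the faces to grip. Fixed to the cell, same origin and axes.
- cell_clear: The cell's clear windows (across its y, at y = +-13.5 mm, recessed 1.5 mm between the frosted plates), bottom and blue stopper: not to be touched. Fixed to the cell, same origin and axes.
- specimen (a point): Centre of the orange specimen inside the cell, on its axis 40 mm above the underside.
- lane: Fixed white tray with a blue rim, 160 mm (x) by 360 mm (y, its long axis), origin at the centre of its underside. Floor 4 mm above the table, rim 8 mm above the table and 5 mm thick. A green 100 mm square marks the middle; a vial stands near each end, about 140 mm from the middle.
- bench: Fixed light bench: black base 280 mm (x) by 90 mm (y), 14 mm thick, origin at the centre of its underside. A lamp tube (36 mm diameter) at +x and a camera tube at -x face each other along x, 120 mm above the table; free gap from x = -58 to +62 mm. Tubes reach 138 mm above the table, a 100 mm wide screen at x = -105 to -160 mm reaches 172 mm. Nothing stands beside the gap in y.
- beam_mid (a point): Middle of the gap on the axis of the light beam, 120 mm above the table; axes as bench, so the beam runs along its x. A red square on the base lies below it.
- vial_amber: Small amber glass vial, 30 mm diameter, 50 mm high, white cap, standing at one end of the tray (either end). Origin: centre of its underside. Loose.
- vial_green: Small green glass vial, 30 mm diameter, 50 mm high, black cap, standing at the other end of the tray. Origin: centre of its underside. Loose.
- dish: Flat closed glass dish, 70 mm diameter, 14 mm high, on the table beyond the work. Origin: centre of its underside. Loose.
- clamp: Steel clamp with ring handles, 150 mm long, 8 mm thick, lying along its y on the table beyond the work. Origin: its middle, on the table. Loose.
Mind the look-alikes: they are no part of the job. Leave any green or purple look-alike of the cell alone.

How it is judged:
By the outcome, as a careful person would: the job done as asked, in the order asked, and still so for the second after the job is handed in, while the arm keeps its last pose, push and grip.
It also fails if it takes over 66 s, if anything falls off the work surface, if the arm or the gripper's body presses on something with over 40 N, if the wrist force passes 120 N, or if a joint passes its speed limit or range.

## Working session

There is one attempt and no reset: what is moved stays moved. The work goes in short steps, Python scripts to look and compute and a tool call to move; the robot and the scene stay as the last step left them, time stands still between calls to the robot, and variables do not carry over. Pictures are saved under pics/ and viewed, and the job is handed in when it is done.

Besides the shell and the picture viewer there is one more tool, called by a JSON object that holds its "method" and its "body". apply_moves: Moves the arm, as the interface text tells. Its arguments: {"type":"object","properties":{"offset":{"type":"array"},"yaw":{"type":"array"},"jaw":{"type":"array"}},"required":["offset","yaw","jaw"]}

```bash
ls; mkdir -p pics; python3 - <<'E'
from cell import env
import cv2
print(env.state(), env.grasp_offset)
for n in ["scene","side","wrist"]:
    c=env.read_camera(n)
    cv2.imwrite(f"pics/{n}0.png",c["frame"][:,:,::-1])
    print(n,{k:v for k,v in c.items() if k!="frame"})
E
```

```text
pics
{'t': 0.0, 'joints': array([-1.20662070e+00,  4.91546649e-01,  1.55945432e+00, -3.54892092e-05,
        1.09169701e+00, -1.05641198e-01]), 'qvel': array([-4.72944697e-04,  3.78269166e-04, -7.73582680e-04, -3.63801264e-04,
        1.90347249e-03, -2.01254901e-05]), 'tau': array([ 4.03074046e-04, -6.12646294e+01, -2.58176529e+01,  6.92437193e-02,
        4.81948780e-02, -1.60191526e-04]), 'eef_pos': array([ 282.84051953, -557.02505406,  184.368112  ]), 'tcp_rot': array([-1.64796913,  1.56969055,  1.96345673]), 'ft_force': array([ 0.5063786 ,  1.09917794, -0.14900188]), 'moment': array([-0.01033347,  0.0283278 ,  0.0119475 ]), 'opening': 1.0011503259973997} 18.8
scene {'fx': 413.70006500741465, 'fy': 413.70006500741465, 'cx': 260.9582715600652, 'cy': 193.26008323261448, 'xyz': array([1316.21327466,  -61.33236331,  946.30466852]), 'rotation': array([-2.4158617 ,  0.00447679,  1.57821019])}
side {'fx': 361.8795690146095, 'fy': 361.8795690146095, 'cx': 251.8928729592988, 'cy': 191.80011094072023, 'xyz': array([294.55257983, 719.478412  , 697.31724479]), 'rotation': array([-2.18230254, -0.01050415, -2.7872237 ])}
wrist {'fx': 331.79172915290474, 'fy': 331.79172915290474, 'cx': 252.94668269602602, 'cy': 189.71255235859905, 'hand_eye': array([[ 7.62515779e-04, -2.71587669e-01,  9.62413402e-01,
        -2.00035353e+02],
       [ 9.99999584e-01,  6.88424104e-04, -5.98025716e-04,
         2.90394201e-01],
       [-5.00132174e-04,  9.62413458e-01,  2.71588081e-01,
        -7.74059185e+01],
       [ 0.00000000e+00,  0.00000000e+00,  0.00000000e+00,
         1.00000000e+00]])}
```

View pics/scene0.png

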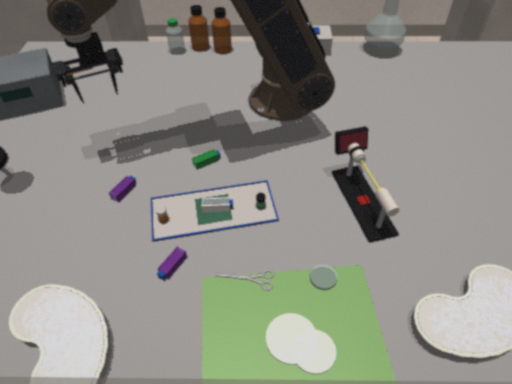

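View pics/side0.png

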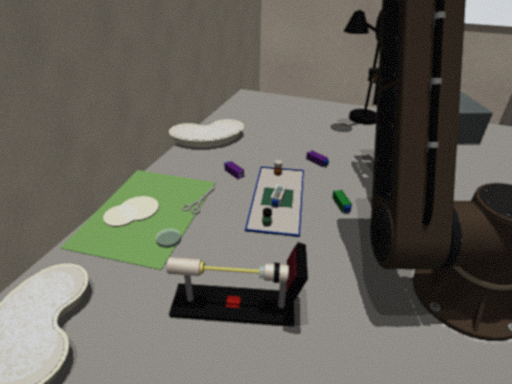

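View pics/wrist0.png

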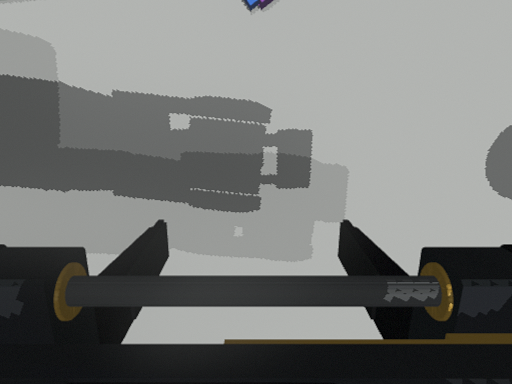

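The scene view has the tray at (213,210) with the cell at (215,204), vials at (163,215) and (261,200), and the bench red square at (363,200). The green and purple boxes are look-alikes. I'll enlarge these areas to get better pixel positions.

```bash
cat > h.py <<'E'
from cell import env
import cv2, numpy as np
from scipy.spatial.transform import Rotation as R
from scipy.optimize import least_squares
def cam(n):
    s=env.state(); c=env.read_camera(n)
    if n=="wrist":
        T=np.eye(4);T[:3,:3]=R.from_euler('xyz',s['tcp_rot']).as_matrix();T[:3,3]=s['eef_pos']
        T=T@c['hand_eye']; c['Rm']=T[:3,:3];c['p']=T[:3,3]
    else:
        c['Rm']=R.from_euler('xyz',c['rotation']).as_matrix();c['p']=np.array(c['xyz'])
    return c
def proj(c,P):
    q=(np.atleast_2d(P)-c['p'])@c['Rm']
    return np.c_[c['fx']*q[:,0]/q[:,2]+c['cx'],c['fy']*q[:,1]/q[:,2]+c['cy']]
def ray(c,uv):
    d=c['Rm']@np.array([(uv[0]-c['cx'])/c['fx'],(uv[1]-c['cy'])/c['fy'],1.]);return d/np.linalg.norm(d)
def atz(c,uv,z):
    d=ray(c,uv);return c['p']+d*(z-c['p'][2])/d[2]
def tri(*cu):
    A=0;b=0
    for c,uv in cu:
        d=ray(c,uv);M=np.eye(3)-np.outer(d,d);A=A+M;b=b+M@c['p']
    return np.linalg.solve(A,b)
def crop(c,x,y,w,h,k,name):
    f=cv2.resize(c['frame'][y:y+h,x:x+w],None,fx=k,fy=k,interpolation=cv2.INTER_CUBIC)
    cv2.imwrite('pics/'+name,f[:,:,::-1])
E
python3 - <<'E'
from h import *
c=cam('scene');crop(c,145,175,140,70,5,'s_tray.png');crop(c,325,120,80,125,4,'s_bench.png')
c=cam('side');crop(c,240,155,75,85,7,'d_tray.png');crop(c,160,240,160,90,5,'d_bench.png')
E
```

```text
(no output)
```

View pics/s_tray.png

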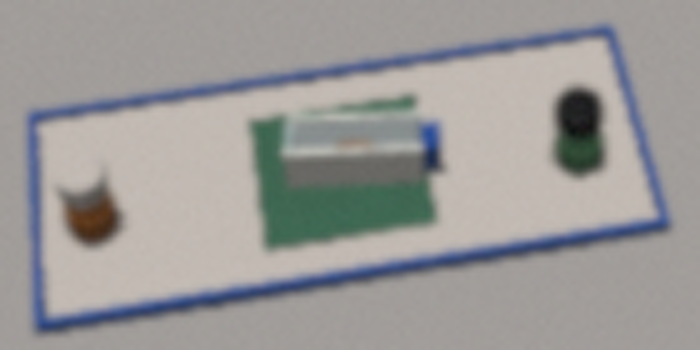

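View pics/d_tray.png

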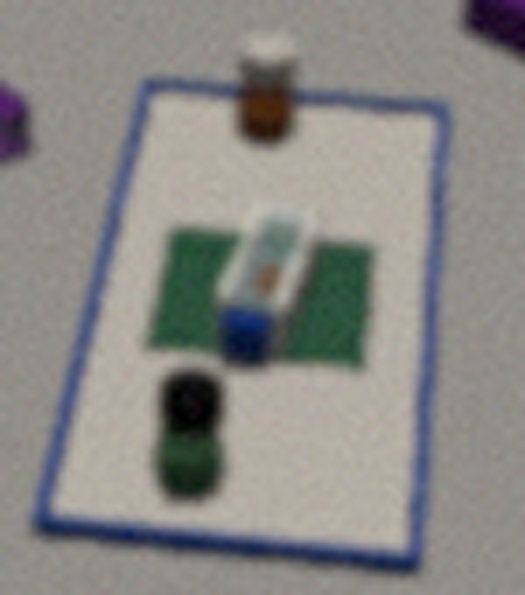

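View pics/s_bench.png

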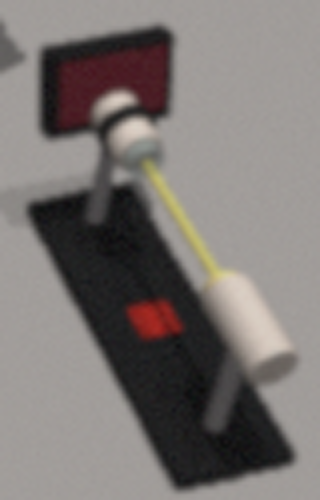

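View pics/d_bench.png

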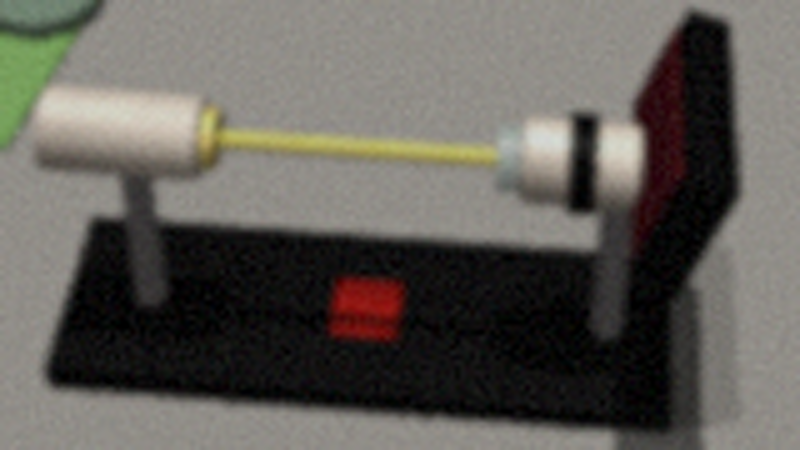

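```bash
python3 - <<'E'
from h import *
s=cam('scene');d=cam('side')
S=lambda x,y:(145+x/5,175+y/5);D=lambda x,y:(240+x/7,155+y/7)
sc=[S(30,114),S(612,28),S(668,226),S(40,328)]
# scene: TL=(-x,-y) TR=(-x,+y) BR=(+x,+y) BL=(+x,-y)
dc=[D(450,105),D(415,565),D(38,525),D(147,80)]
P0=np.array([[-80,-180,8],[-80,180,8],[80,180,8],[80,-180,8.]])
for a,b in zip(sc,dc): print(tri((s,a),(d,b)).round(1), atz(s,a,8).round(1),atz(d,b,8).round(1))
def f(p):
    P=P0@R.from_euler('z',p[2]).as_matrix().T+[p[0],p[1],0]
    return np.r_[(proj(s,P)-sc).ravel(),(proj(d,P)-dc).ravel()]
r=least_squares(f,[600,-100,0]);print('tray',r.x,np.degrees(r.x[2]),r.fun.round(1))
B=lambda x,y:(325+x/4,120+y/4);E=lambda x,y:(160+x/5,240+y/5)
a=tri((s,B(147,165)),(d,E(500,155)));b=tri((s,B(219,275)),(d,E(220,137)));print('beam ends',a,b,(a+b)/2,np.linalg.norm(a-b),np.degrees(np.arctan2(*(b-a)[1::-1])))
print('red',tri((s,B(155,319)),(d,E(368,309))))
print('cell top corners', [atz(s,S(*q),34).round(1) for q in [(282,152),(422,152),(420,120),(290,117)]],[atz(d,D(*q),34).round(1) for q in [(218,288),(287,303),(315,215),(257,205)]])
print('vials',atz(s,S(578,155),4),atz(s,S(92,222),4),atz(d,D(190,478),4),atz(d,D(265,125),4))
E
```

```text
[ 500.  -404.     6.3] [ 503.1 -402.3    8. ] [ 499.  -403.6    8. ]
[428.9 -52.1   6.1] [430.9 -52.    8. ] [428.4 -50.3   8. ]
[582.1 -21.2   3.9] [586.8 -20.4   8. ] [579.7 -18.5   8. ]
[ 655.8 -370.2    6. ] [ 659.2 -368.     8. ] [ 654.1 -370.1    8. ]
tray [ 5.42314996e+02 -2.10975830e+02  2.05468301e-01] 11.7724664549316 [-0.3 -0.6  0.3 -0.9  0.7 -0.8 -0.9 -0.6 -0.5 -0.1  0.5 -0.1 -1.4 -0.3
 -0.8 -0.3]
beam ends [458.04390779 215.80056391 120.64192178] [570.10155023 248.2792046  123.85533557] [514.07272901 232.03988425 122.24862867] 116.7137667930789 16.163633441895303
red [513.18770488 232.2851668   14.95571072]
cell top corners [array([ 554.1, -242.3,   34. ]), array([ 553.8, -161.8,   34. ]), array([ 529.5, -164.4,   34. ]), array([ 527.4, -240.4,   34. ])] [array([ 551.6, -169.8,   34. ]), array([ 519.4, -170. ,   34. ]), array([ 527.2, -242. ,   34. ]), array([ 555. , -240.2,   34. ])]
vials [530.67715106 -72.43696533   4.        ] [ 582.05656456 -352.68430565    4.        ] [532.05802964 -74.01534303   4.        ] [ 584.74260254 -356.09838553    4.        ]
```

```bash
python3 - <<'E'
from h import *
s=env.state();T=R.from_euler('xyz',s['tcp_rot']).as_matrix();print(T.round(3))
w=cam('wrist');print(w['p'],w['Rm'][:,2])
E
```

```text
[[-0.     0.453 -0.892]
 [ 0.    -0.892 -0.453]
 [-1.    -0.    -0.   ]]
[ 352.09190851 -522.49038595  384.85274726] [-0.24249868 -0.12220052 -0.96242476]
```

{"method": "apply_moves", "body": {"offset": [[10.3,14.3,-1],[10.3,14.3,-1],[10.3,14.3,-1],[10.3,14.3,-1],[10.3,14.3,-1],[10.3,14.3,-1],[10.3,14.3,-1],[10.3,14.3,-1],[10.3,14.3,-1],[10.3,14.3,-1],[10.3,14.3,-1]], "yaw": [10.5,10.5,10.5,10.5,10.5,10.5,10.5,10.5,10.5,10.5,10.5], "jaw": [-1,-1,-1,-1,-1,-1,-1,-1,-1,-1,-1]}}

```text
t: 1.78
eef_pos: [539.9, -200.9, 160.0]
tcp_rot: [0.294, 1.571, -1.28]
ft_force: [0.8, -0.2, 0.0]
opening: 1.003
```

```bash
python3 - <<'E'
from h import *
s=env.state();print(s['t'],s['eef_pos'],R.from_euler('xyz',s['tcp_rot']).as_matrix().round(3).tolist(),s['ft_force'])
w=cam('wrist');cv2.imwrite('pics/w1.png',w['frame'][:,:,::-1]);crop(w,130,60,250,190,3,'w1c.png')
E
```

```text
1.775 [ 539.92848885 -200.88851764  159.99998519] [[0.0, 1.0, -0.003], [-0.0, -0.003, -1.0], [-1.0, 0.0, 0.0]] [ 0.84030788 -0.18825192  0.03433936]
```

View pics/w1.png

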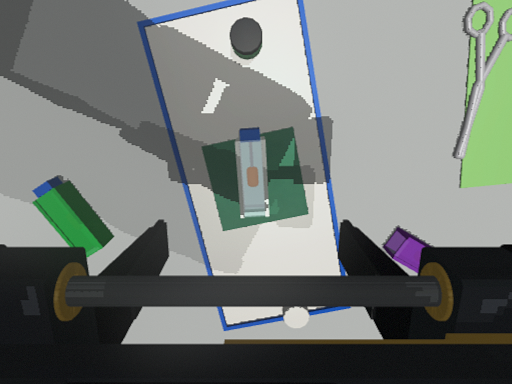

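View crop.

```bash
python3 - <<'E'
from h import *
w=cam('wrist');crop(w,215,115,75,115,5,'w1c.png')
E
```

```text
(no output)
```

View pics/w1c.png

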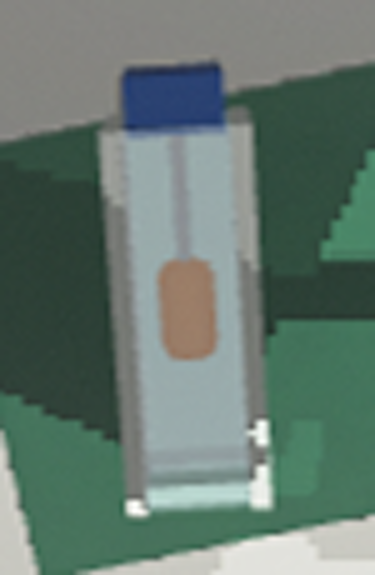

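```bash
python3 - <<'E'
from h import *
w=cam('wrist');s=cam('scene');d=cam('side')
W=lambda x,y:(215+x/5,115+y/5)
S=lambda x,y:(145+x/5,175+y/5);D=lambda x,y:(240+x/7,155+y/7)
for q in [(100,125),(252,112),(272,508),(125,515)]: print(atz(w,W(*q),34).round(1))
print('spec',atz(w,W(188,309),19).round(1),tri((w,W(188,309)),(s,S(353,143)),(d,D(268,278))).round(1))
# height from near corner: scene bottom-left top (282,152) is (+x,-y) corner ; wrist (272,508)
print('corner +x-y',tri((w,W(272,508)),(s,S(282,152))).round(1),'+x+y',tri((w,W(252,112)),(s,S(422,152)),(d,D(218,288))).round(1))
# tray corners in wrist full image
for q in [(140,22),(300,0),(224,328)]: print(atz(w,q,8).round(1))
# green square
for q in [(203,147),(291,127),(308,213),(224,230)]: print(atz(w,q,4).round(1))
E
```

```text
[ 523.4 -165.1   34. ]
[ 553.2 -162.6   34. ]
[ 558.  -244.9   34. ]
[ 527.3 -246.4   34. ]
spec [ 540.5 -205.8   19. ] [ 538.6 -204.1   21.7]
corner +x-y [ 557.9 -242.2   39. ] +x+y [ 552.5 -163.    36.1]
[432.3 -54.7   8. ]
[586. -36.   8.]
[ 504.3 -402.4    8. ]
[ 487.2 -176.3    4. ]
[ 581.3 -155.3    4. ]
[ 603.4 -251.8    4. ]
[ 507.3 -272.4    4. ]
```

{"method": "apply_moves", "body": {"offset": [[-0.03,0.88,-2],[-0.03,0.88,-4],[-0.03,0.88,-5],[-0.03,0.88,-5.7],[-0.03,0.88,-6.08],[-0.03,0.88,-6.08],[-0.03,0.88,-6.08]], "yaw": [0.53,0.53,0.53,0.53,0.53,0.53,0.53], "jaw": [-1,-1,-1,-1,-0.6,-0.2,-0.1]}}

```text
t: 2.9
eef_pos: [540.0, -178.4, 8.7]
tcp_rot: [1.041, 1.569, -0.477]
ft_force: [0.1, 0.4, 0.3]
opening: 0.744
```

```bash
python3 - <<'E'
from h import *
w=cam('wrist');cv2.imwrite('pics/w2.png',w['frame'][:,:,::-1])
print(env.state())
E
```

```text
{'t': 2.95, 'joints': array([-4.35081306e-01,  6.45467441e-01,  1.85464461e+00, -5.61198356e-05,
        6.40030802e-01, -4.88479654e-01]), 'qvel': array([-0.00032549,  0.00097415,  0.0014793 , -0.00069471, -0.00201553,
        0.00104797]), 'tau': array([-2.36532837e-02, -6.05513692e+01, -1.57337683e+01,  3.30296368e-02,
        7.13576772e-02, -1.45639268e-05]), 'eef_pos': array([ 539.99100149, -178.32087265,    8.79323782]), 'tcp_rot': array([ 1.05915818,  1.56934614, -0.45819481]), 'ft_force': array([0.89280945, 0.40391273, 0.27388281]), 'moment': array([ 0.01924124, -0.07335904,  0.00839402]), 'opening': 0.6991973873027891}
```

View pics/w2.png

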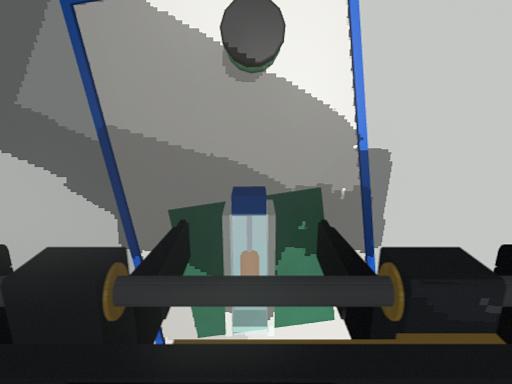

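{"method": "apply_moves", "body": {"offset": [[0,0,0],[0,0,0],[0,0,0],[0,0,0],[0,0,0]], "yaw": [0,0,0,0,0], "jaw": [0.2,0.3,0.33,0.33,0.33]}}

```text
t: 3.58
eef_pos: [540.0, -178.3, 8.8]
tcp_rot: [1.043, 1.569, -0.474]
ft_force: [0.2, 0.5, 0.5]
opening: 0.338
```

{"method": "apply_moves", "body": {"offset": [[0,0,0],[0,0,0],[0,0,0]], "yaw": [0,0,0], "jaw": [0.37,0.38,0.38]}}

```text
t: 3.95
eef_pos: [540.0, -178.3, 8.7]
tcp_rot: [1.054, 1.569, -0.463]
ft_force: [0.7, 0.6, -0.8]
opening: 0.309
```

```bash
python3 - <<'E'
from h import *
s=env.state();print(s['t'],s['eef_pos'],s['ft_force'],s['opening'])
E
```

```text
3.95 [ 539.99084506 -178.33436431    8.73806631] [ 0.70338409  0.60825368 -0.77864914] 0.3085040384574519
```

{"method": "apply_moves", "body": {"offset": [[0,0,0],[0,0,0],[0,0,0]], "yaw": [0,0,0], "jaw": [0.42,0.42,0.42]}}

```text
t: 4.32
eef_pos: [540.0, -178.3, 8.7]
tcp_rot: [1.046, 1.569, -0.472]
ft_force: [0.4, 0.7, 0.0]
opening: 0.295
```

{"method": "apply_moves", "body": {"offset": [[0,0,0],[0,0,0],[0,0,0]], "yaw": [0,0,0], "jaw": [0.6,0.6,0.6]}}

```text
t: 4.7
eef_pos: [540.0, -178.3, 8.8]
tcp_rot: [1.058, 1.569, -0.459]
ft_force: [-1.0, -0.4, 1.5]
opening: 0.201
```

```bash
python3 - <<'E'
from h import *
w=cam('wrist');cv2.imwrite('pics/w3.png',w['frame'][:,:,::-1])
c=cam('scene');crop(c,145,175,140,70,5,'s3.png')
c=cam('side');crop(c,240,155,75,85,7,'d3.png')
E
```

```text
(no output)
```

View pics/w3.png

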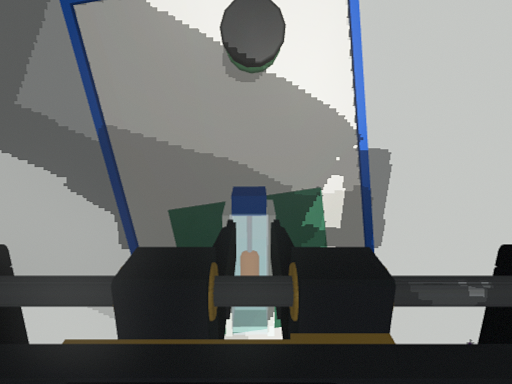

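View pics/d3.png

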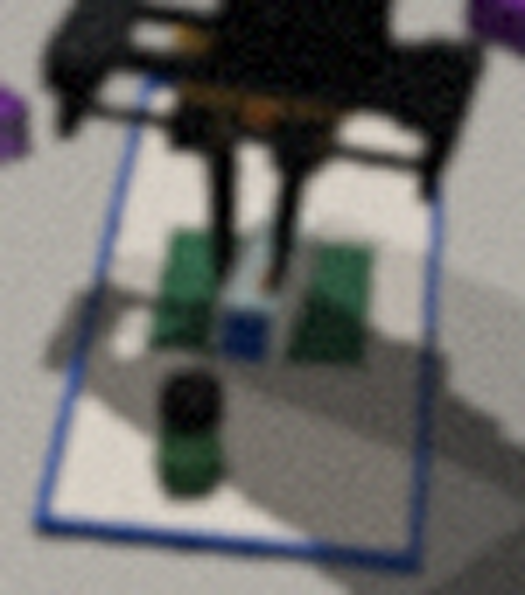

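```bash
python3 - <<'E'
from h import *
w=cam('wrist');crop(w,180,170,140,110,5,'w3c.png')
t=env.state()['eef_pos'];print(proj(w,t),proj(w,t+[0,0,18.8]),proj(w,t+[0,0,30]), env.state()['opening'])
E
```

```text
[[251.63137232 220.18960654]] [[251.53863552 231.69346559]] [[251.4747386  239.61978062]] 0.1966583904542788
```

View pics/w3c.png

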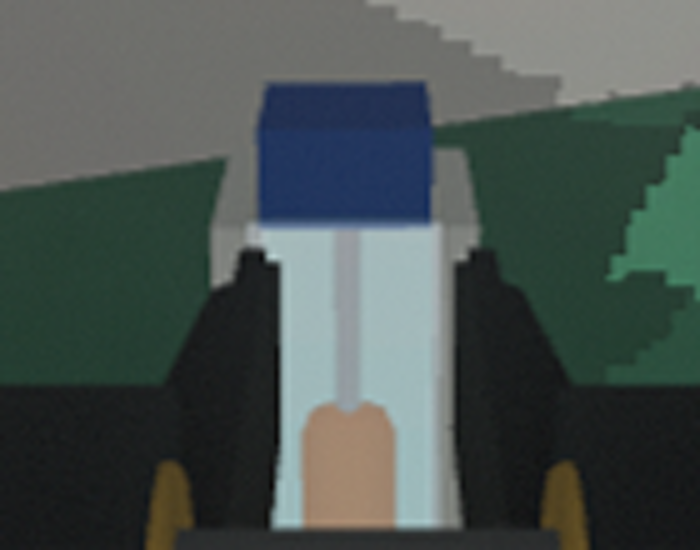

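View pics/s3.png

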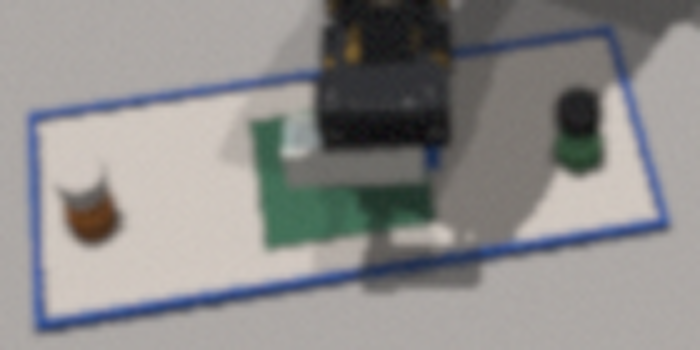

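```bash
python3 - <<'E'
from h import *
d=cam('side');crop(d,255,165,50,45,12,'d3c.png')
for q in [(240+225/7,155+275/7),(240+275/7,155+290/7)]:
    r=ray(d,q)
    for y in(-168,-178,-188): print(y,(d['p']+r*(y-d['p'][1])/r[1]).round(1))
print(proj(d,env.state()['eef_pos']))
E
```

```text
-168 [ 548.2 -168.    43.2]
-178 [ 551.  -178.    35.9]
-188 [ 553.9 -188.    28.5]
-168 [ 524.8 -168.    41.1]
-178 [ 527.4 -178.    33.7]
-188 [ 530.  -188.    26.3]
[[275.12014399 201.88262309]]
```

View pics/d3c.png

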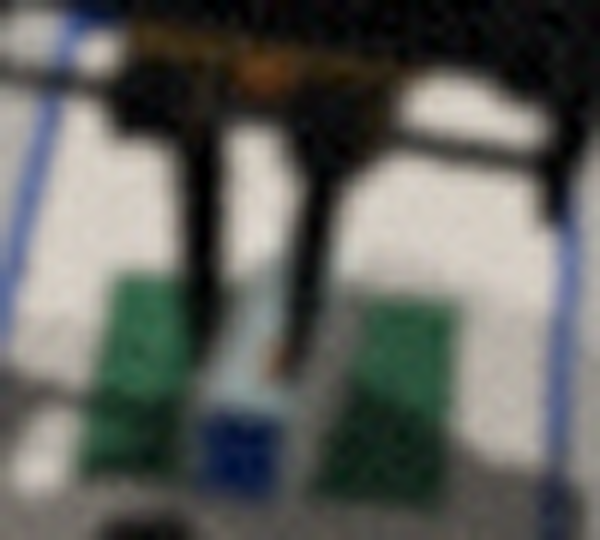

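{"method": "apply_moves", "body": {"offset": [[0,0,2],[0,0,4],[0,0,4],[0,0,4],[0,0,4]], "yaw": [0,0,0,0,0], "jaw": [0.6,1,1,1,1]}}

```text
t: 5.58
eef_pos: [539.4, -178.1, 107.4]
tcp_rot: [-2.025, 1.57, 2.741]
ft_force: [0.1, -0.1, -0.6]
opening: -0.001
```

```bash
python3 - <<'E'
from h import *
w=cam('wrist');crop(w,100,120,300,170,2.6,'w4.png')
s=cam('scene');crop(s,165,120,110,90,7,'s4.png')
d=cam('side');crop(d,225,90,110,120,5,'d4.png')
st=env.state();t=st['eef_pos'];print(t,st['opening'],st['ft_force'])
for c in(w,s,d): print([proj(c,t+[0,0,h]).round(1).tolist() for h in(0,18.8,36)])
E
```

```text
[ 539.62700697 -178.22460215  107.79489098] 0.003967640805992344 [-0.13675902  0.60943648  0.57411015]
[[[252.0, 220.6]], [[251.8, 232.1]], [[251.7, 244.7]]]
[[[222.1, 184.3]], [[221.6, 179.6]], [[221.1, 175.3]]]
[[[276.8, 175.7]], [[277.1, 170.4]], [[277.4, 165.5]]]
```

View pics/w4.png

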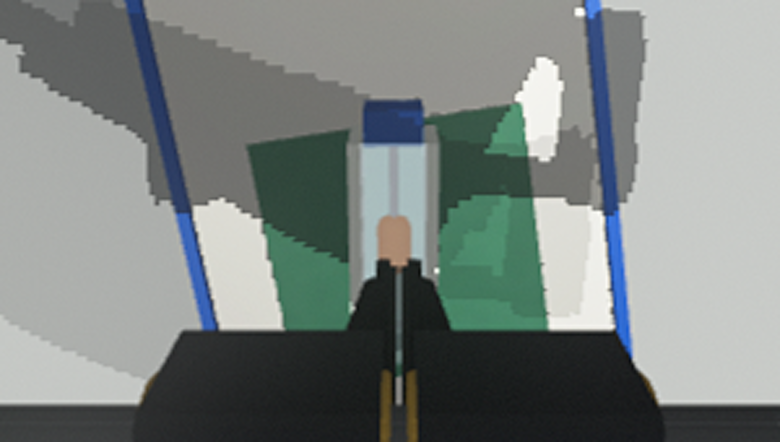

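View pics/s4.png

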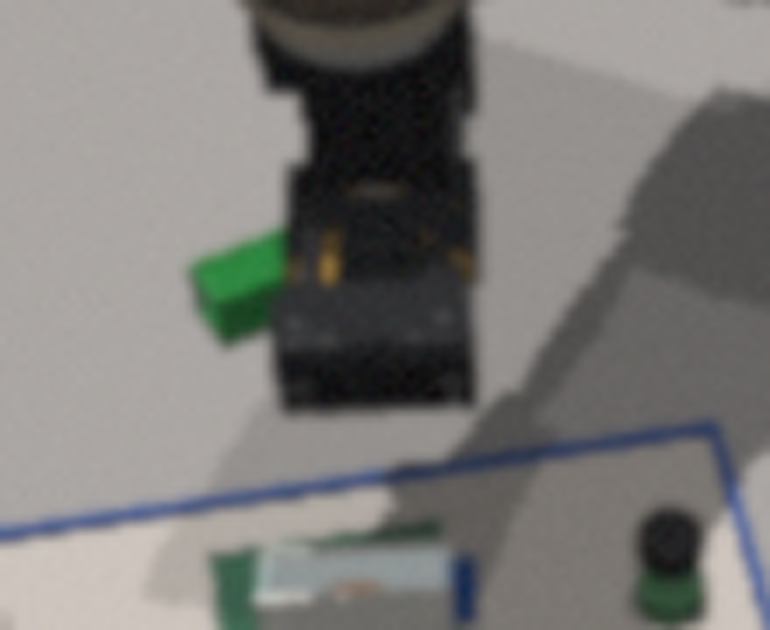

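View pics/d4.png

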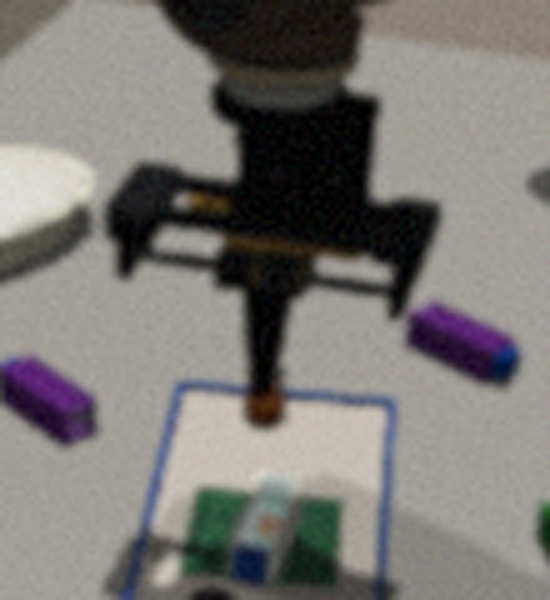

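The fingertips seem to sit well above the reported TCP, because they closed above the cell. I'll measure that offset from the pictures.

```bash
python3 - <<'E'
from h import *
f=cv2.imread('pics/wrist0.png');cv2.imwrite('pics/w0c.png',cv2.resize(f[205:285,140:370],None,fx=3.4,fy=3.4,interpolation=cv2.INTER_CUBIC))
d=cam('side');crop(d,262,140,30,40,14,'d4c.png')
E
```

```text
(no output)
```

View pics/w0c.png

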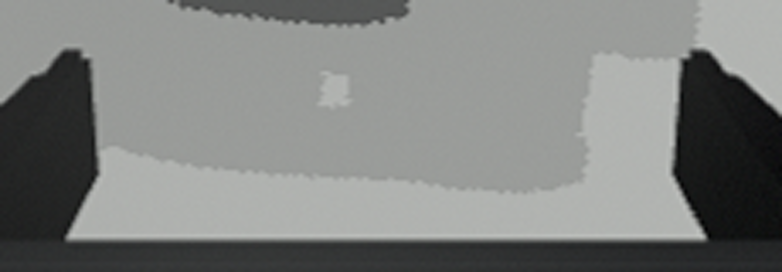

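View pics/d4c.png

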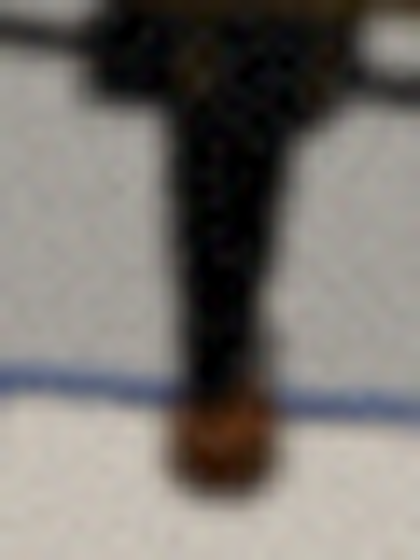

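{"method": "apply_moves", "body": {"offset": [[0,0,0],[0,0,0],[0,0,0],[0,0,0],[0,0,0],[0,0,-2],[0,0,-4],[0,0,-4.5],[0,0,-4.8],[0,0,-4.8]], "yaw": [0,0,0,0,0,0,0,0,0,0], "jaw": [-0.6,-0.6,-0.6,-0.6,-0.6,-0.6,-0.6,-0.6,-0.6,-0.6]}}

```text
t: 7.02
eef_pos: [540.3, -178.5, -11.1]
tcp_rot: [1.057, 1.57, -0.46]
ft_force: [-0.3, -0.3, 0.2]
opening: 0.805
```

```bash
python3 - <<'E'
from h import *
w=cam('wrist');crop(w,120,150,270,190,2.9,'w5.png')
d=cam('side');crop(d,240,155,75,85,7,'d5.png')
E
```

```text
(no output)
```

View pics/w5.png

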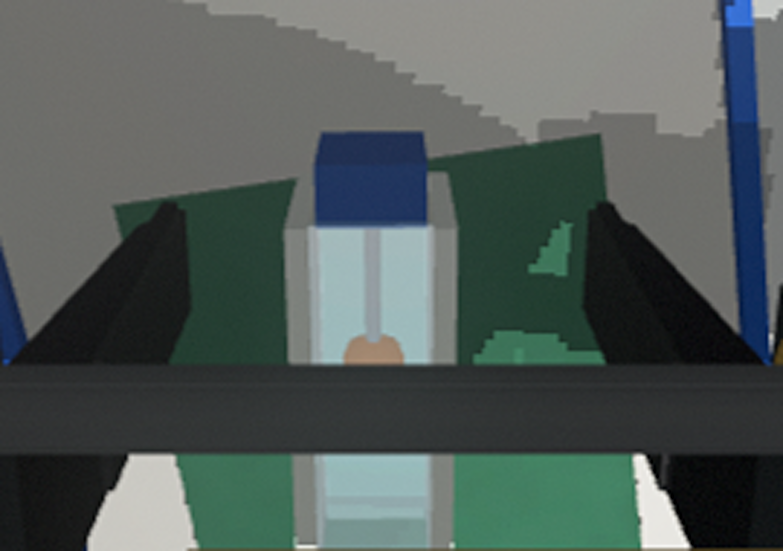

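View pics/d5.png

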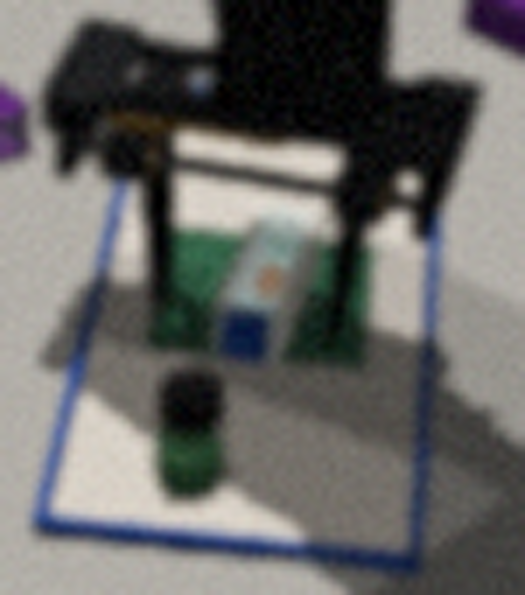

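{"method": "apply_moves", "body": {"offset": [[-0.09,0,-0.35],[-0.09,0,-0.35],[-0.09,0,-0.35],[-0.09,0,-0.35],[-0.09,0,-0.35],[-0.09,0,-0.35],[-0.09,0,-0.35]], "yaw": [0,0,0,0,0,0,0], "jaw": [-0.6,0,0.2,0.3,0.33,0.36,0.36]}}

```text
t: 8.0
eef_pos: [538.1, -178.5, -19.4]
tcp_rot: [1.057, 1.569, -0.46]
ft_force: [-0.7, -1.4, 0.2]
opening: 0.321
```

{"method": "apply_moves", "body": {"offset": [[0,0,0],[0,0,0],[0,0,0]], "yaw": [0,0,0], "jaw": [0.38,0.4,0.4]}}

```text
t: 8.38
eef_pos: [538.0, -178.5, -19.5]
tcp_rot: [1.068, 1.569, -0.449]
ft_force: [-1.0, 0.1, 0.6]
opening: 0.31
```

{"method": "apply_moves", "body": {"offset": [[0,0,0],[0,0,0],[0,0,0]], "yaw": [0,0,0], "jaw": [0.45,0.5,0.5]}}

```text
t: 8.75
eef_pos: [538.0, -178.5, -19.5]
tcp_rot: [1.053, 1.569, -0.464]
ft_force: [-1.4, -0.4, 1.3]
opening: 0.317
```

{"method": "apply_moves", "body": {"offset": [[0,0,0.4],[0,0,0.8],[0,0,0.8],[0,0,0.8]], "yaw": [0,0,0,0], "jaw": [0.5,0.5,0.5,0.5]}}

```text
t: 9.25
eef_pos: [538.0, -178.5, 0.7]
tcp_rot: [1.063, 1.569, -0.454]
ft_force: [-0.4, 0.1, -1.0]
opening: 0.314
```

```bash
python3 - <<'E'
from h import *
w=cam('wrist');crop(w,120,150,270,190,2.9,'w6.png')
d=cam('side');crop(d,240,155,75,85,7,'d6.png')
c=cam('scene');crop(c,145,175,140,70,5,'s6.png')
E
```

```text
(no output)
```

View pics/w6.png

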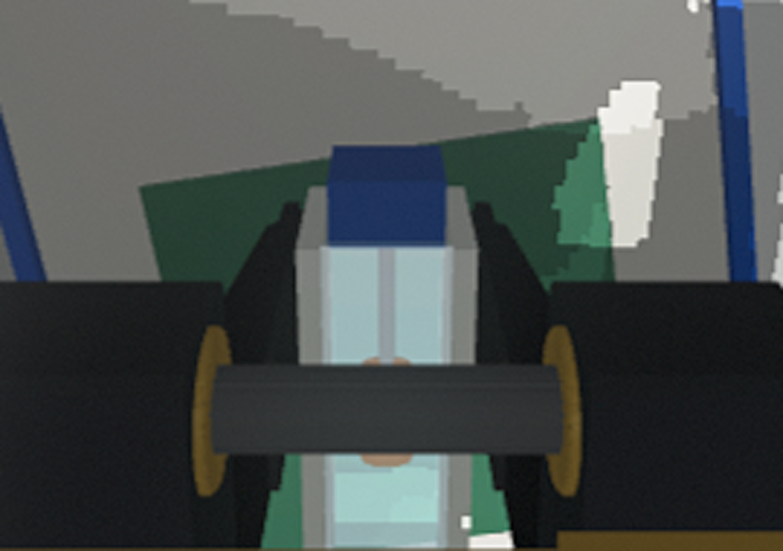

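View pics/s6.png

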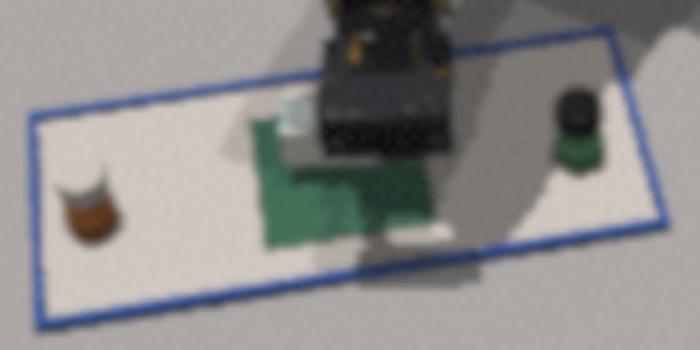

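{"method": "apply_moves", "body": {"offset": [[0,0,0],[0,0,0],[0,0,0],[0,0,0]], "yaw": [0,0,0,0], "jaw": [0.42,0.4,0.39,0.38]}}

```text
t: 9.9
eef_pos: [537.9, -178.4, 0.3]
tcp_rot: [1.038, 1.57, -0.479]
ft_force: [-0.3, -0.2, -0.9]
opening: 0.314
```

```bash
python3 - <<'E'
from h import *
w=cam('wrist');crop(w,120,150,270,190,2.9,'w7.png')
c=cam('scene');crop(c,185,175,60,50,8,'s7.png')
E
```

```text
(no output)
```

View pics/w7.png

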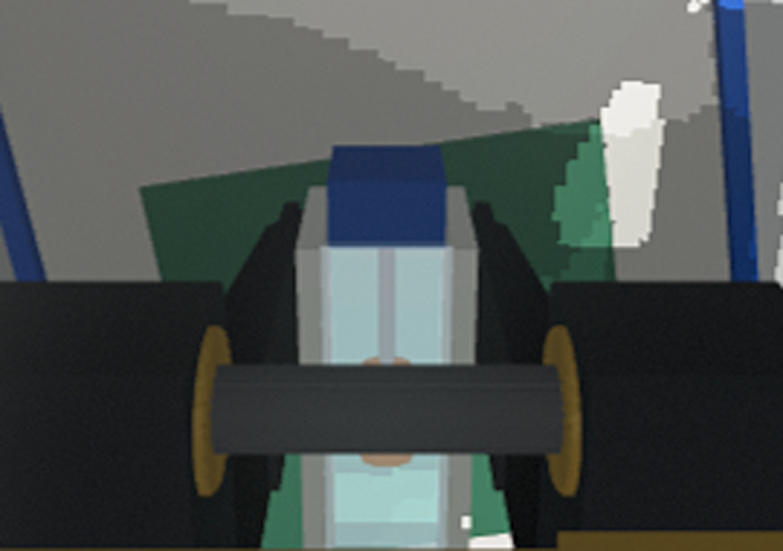

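View pics/s7.png

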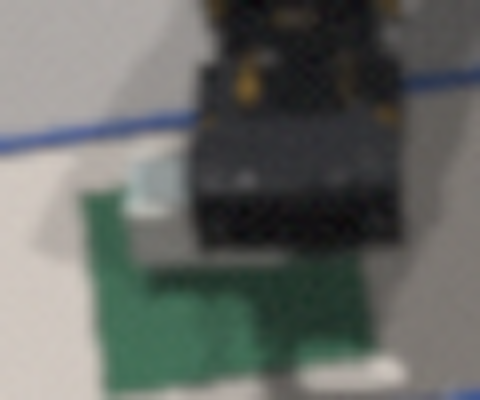

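{"method": "apply_moves", "body": {"offset": [[0,0,0],[0,0,0],[0,0,0]], "yaw": [0,0,0], "jaw": [0.376,0.374,0.372]}}

```text
t: 10.38
eef_pos: [537.9, -178.4, 0.3]
tcp_rot: [1.068, 1.569, -0.45]
ft_force: [0.4, 0.6, -0.6]
opening: 0.313
```

```bash
python3 - <<'E'
from h import *
w=cam('wrist');crop(w,120,150,270,190,2.9,'w8.png');print(env.state()['opening'])
a=cv2.imread('pics/w7.png').astype(int);b=cv2.imread('pics/w8.png').astype(int);print((abs(a-b).max(2)>40).mean())
E
```

```text
0.313245410927741
0.00022483212920662072
```

View pics/w8.png

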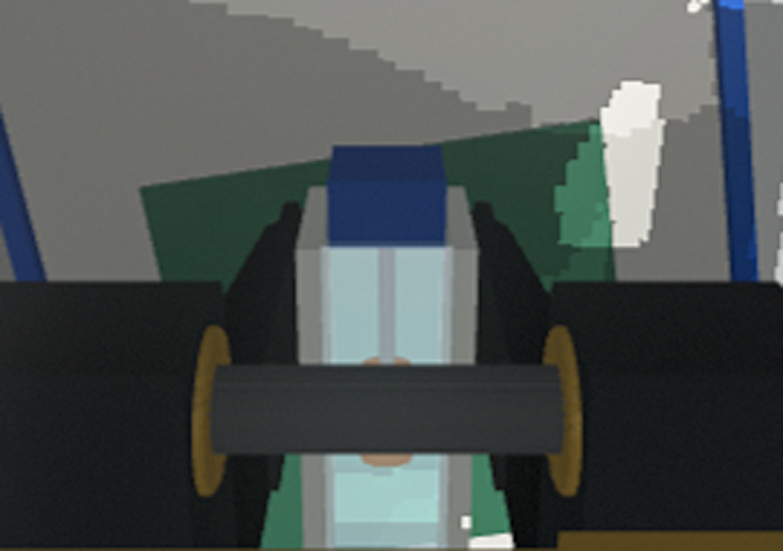

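{"method": "apply_moves", "body": {"offset": [[0,0,0],[0,0,0],[0,0,0]], "yaw": [0,0,0], "jaw": [0.37,0.369,0.368]}}

```text
t: 10.8
eef_pos: [537.9, -178.4, 0.4]
tcp_rot: [1.063, 1.569, -0.454]
ft_force: [-0.0, -0.2, -0.1]
opening: 0.317
```

```bash
cat > dif.py <<'E'
from h import *
import sys
w=cam('wrist');crop(w,120,150,270,190,2.9,sys.argv[1]);print(env.state()['opening'],env.state()['ft_force'])
a=cv2.imread('pics/w8.png').astype(int);b=cv2.imread('pics/'+sys.argv[1]).astype(int);print((abs(a-b).max(2)>40).mean())
E
python3 dif.py w9.png
```

```text
0.3202952873188609 [ 0.15237292  0.10179757 -0.37790386]
0.07540452399329675
```

View pics/w9.png

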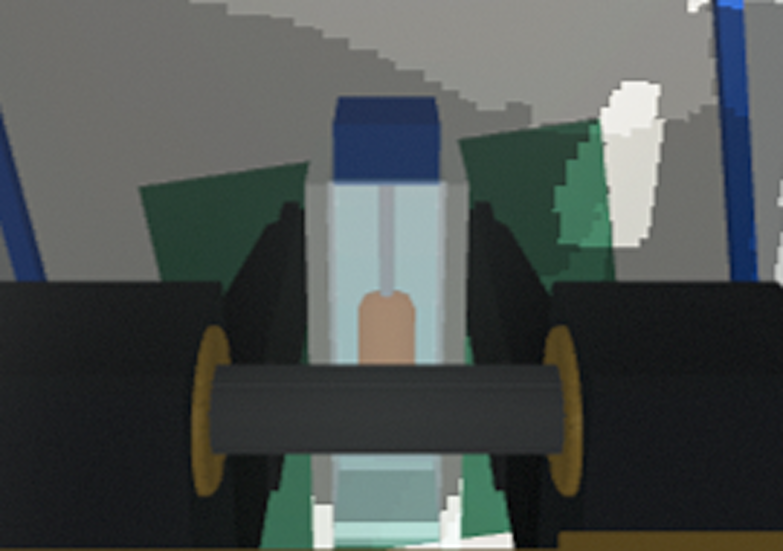

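```bash
python3 - <<'E'
from h import *
c=cam('scene');crop(c,185,175,60,50,8,'s9.png')
E
```

```text
(no output)
```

View pics/s9.png

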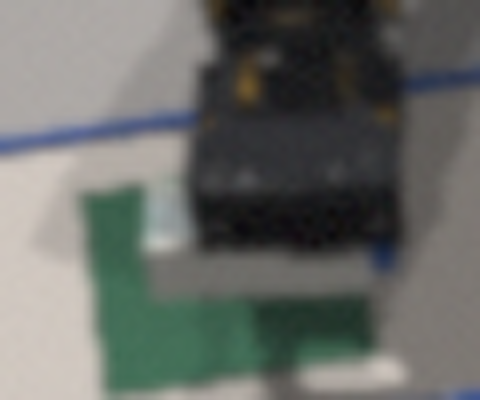

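```bash
python3 - <<'E'
from h import *
w=cam('wrist');s=cam('scene')
W=lambda x,y:(120+x/2.9,150+y/2.9)
for q in [(307,183),(467,183),(312,505),(463,495)]: print(atz(w,W(*q),34).round(1))
print('spec front',atz(w,W(387,290),19))
S=lambda x,y:(185+x/8,175+y/8)
for q,z in [((148,247),34),((150,293),4),((372,290),4)]: print(atz(s,S(*q),z).round(1))
print(env.state()['eef_pos'],tri((w,W(467,183)),(s,S(372,250))))
E
```

```text
[ 523.5 -162.3   34. ]
[ 552.8 -160.7   34. ]
[ 526.7 -231.4   34. ]
[ 557.1 -227.4   34. ]
spec front [ 539.73058924 -190.25166949   19.        ]
[ 555.8 -236.1   34. ]
[ 552.8 -239.     4. ]
[ 551.  -157.6    4. ]
[ 5.37934428e+02 -1.78419586e+02  3.40232174e-01] [ 553.62871074 -158.54405252   31.74420217]
```

{"method": "apply_moves", "body": {"offset": [[0,0,0],[0,0.44,0],[0,0.44,-0.33],[0,0.44,-0.33],[0,0.44,-0.33],[0,0.44,-0.33]], "yaw": [0,0,0,0,0,0], "jaw": [0.2,0.2,0.2,0.6,0.6,0.6]}}

```text
t: 11.75
eef_pos: [538.0, -167.5, -7.9]
tcp_rot: [1.064, 1.569, -0.453]
ft_force: [0.4, -0.5, 0.3]
opening: 0.311
```

```bash
python3 dif.py w10.png
```

```text
0.3127541083701525 [ 0.08807809  0.27136208 -2.11724898]
0.09719006195631767
```

View pics/w10.png

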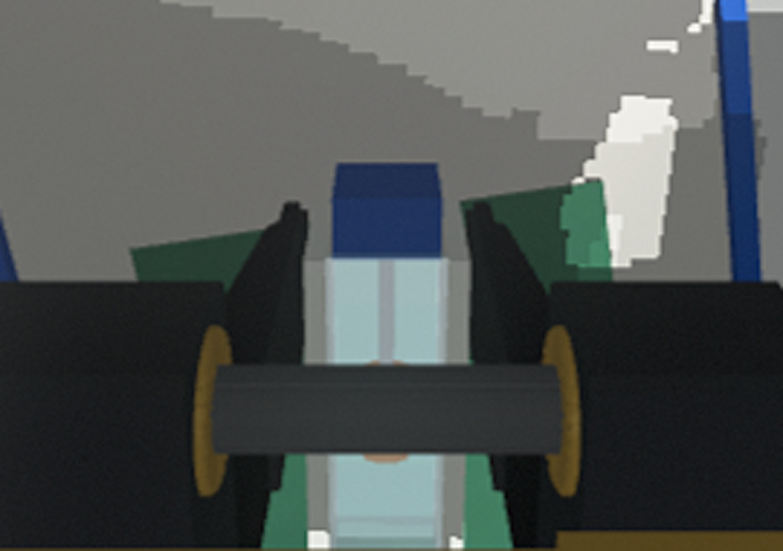

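{"method": "apply_moves", "body": {"offset": [[0,0,0.5],[0,0,0.8],[0.1,-0.4,0.8],[0.33,-0.8,0.8],[0.33,-1.2,0.8],[0.33,-1.71,0.8],[0.33,-1.71,0.8],[0.33,-1.71,0.8],[0.33,-1.71,0.8],[0.33,-1.71,0.8],[0.33,-1.71,0.8],[0.33,-1.71,0.8]], "yaw": [0,0,-1,-2.5,-4,-5.5,-7,-8.5,-10,-11.5,-13,-13.53], "jaw": [0.6,0.6,0.6,0.6,0.6,0.6,0.6,0.6,0.6,0.6,0.6,0.6]}}

```text
t: 13.3
eef_pos: [546.3, -210.4, 12.9]
tcp_rot: [1.514, 1.569, -1.424]
ft_force: [-0.2, 1.1, -0.4]
opening: 0.315
```

```bash
python3 - <<'E'
from h import *
w=cam('wrist');cv2.imwrite('pics/w11.png',w['frame'][:,:,::-1])
d=cam('side');crop(d,240,155,75,85,7,'d11.png')
c=cam('scene');crop(c,145,175,140,70,5,'s11.png')
s=env.state();print(s['eef_pos'],R.from_euler('xyz',s['tcp_rot']).as_matrix()[:,1],s['opening'])
E
```

```text
[ 546.34233841 -210.37412367   12.69765137] [ 0.20675465 -0.97839136  0.00169326] 0.31366249927450507
```

View pics/w11.png

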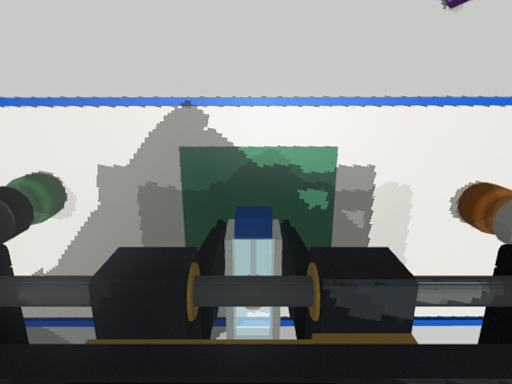

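View pics/d11.png

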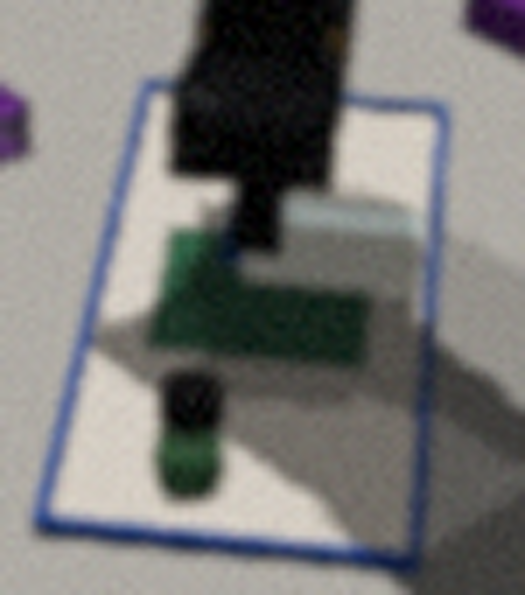

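View pics/s11.png

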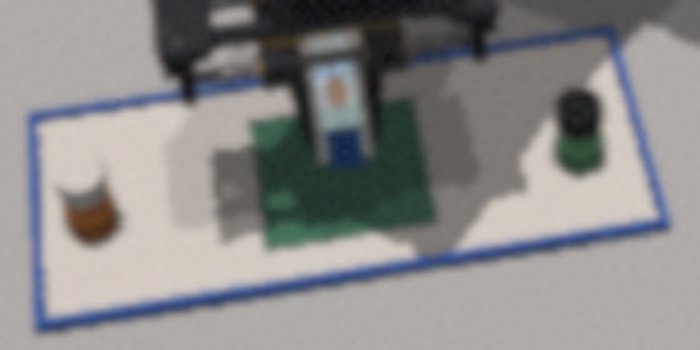

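{"method": "apply_moves", "body": {"offset": [[0,0,-0.5],[0,0,-0.78],[0,0,-0.78],[-0.2,-0.04,-0.78],[-0.25,-0.05,-0.78],[-0.25,-0.05,-0.78]], "yaw": [0,0,0,0,0,0], "jaw": [0.6,0.6,0.6,0.6,0.6,0.6]}}

```text
t: 14.2
eef_pos: [541.9, -211.7, -6.0]
tcp_rot: [2.412, 1.565, -0.523]
ft_force: [7.8, 5.4, -0.4]
opening: 0.314
```

```bash
python3 - <<'E'
from h import *
d=cam('side');crop(d,255,165,60,60,10,'d12.png')
E
```

```text
(no output)
```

View pics/d12.png

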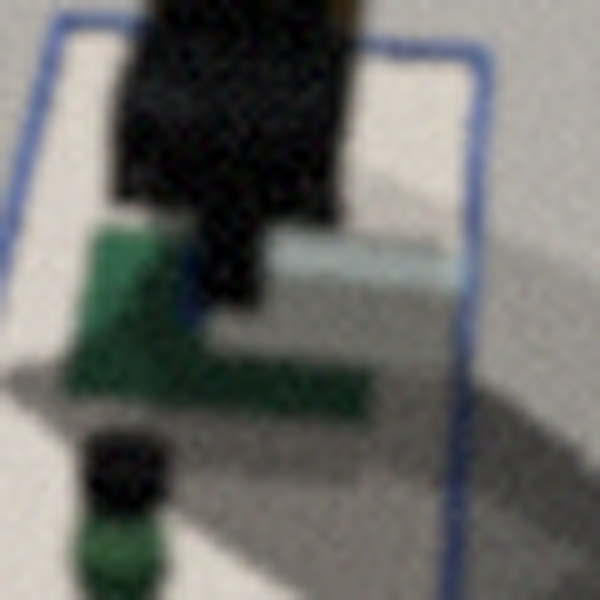

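{"method": "apply_moves", "body": {"offset": [[-0.2,-0.04,0.05],[-0.29,-0.06,0.25],[-0.4,-0.08,0.48],[-0.4,-0.08,0.48]], "yaw": [0,0,0,0], "jaw": [0.6,0.6,0.6,0.6]}}

```text
t: 14.75
eef_pos: [532.8, -213.9, 6.9]
tcp_rot: [2.488, 1.562, -0.446]
ft_force: [4.6, 3.4, 1.4]
opening: 0.317
```

```bash
python3 - <<'E'
from h import *
d=cam('side');crop(d,255,165,60,60,10,'d13.png')
E
```

```text
(no output)
```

View pics/d13.png

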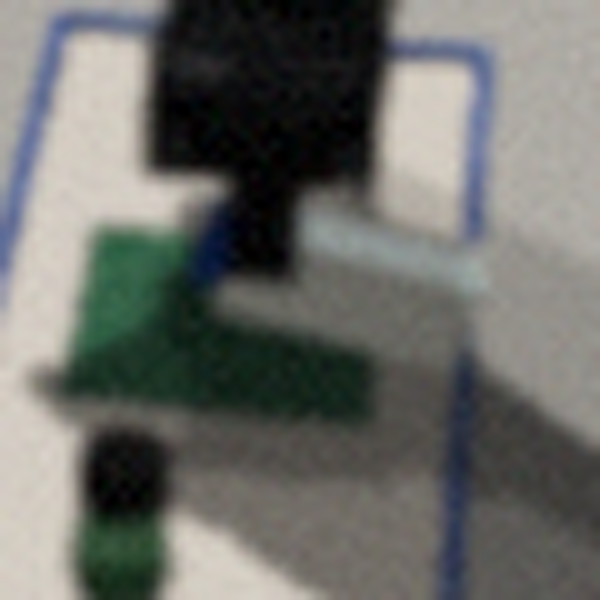

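{"method": "apply_moves", "body": {"offset": [[-0.28,-0.06,0.22],[-0.43,-0.09,0.44],[-0.6,-0.12,0.64],[-0.78,-0.16,0.83],[-0.78,-0.16,0.83]], "yaw": [0,0,0,0,0], "jaw": [0.6,0.6,0.6,0.6,0.6]}}

```text
t: 15.42
eef_pos: [513.0, -218.0, 27.8]
tcp_rot: [2.478, 1.563, -0.457]
ft_force: [0.5, 0.2, -0.6]
opening: 0.316
```

```bash
python3 - <<'E'
from h import *
d=cam('side');crop(d,255,155,60,60,10,'d14.png')
E
```

```text
(no output)
```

View pics/d14.png

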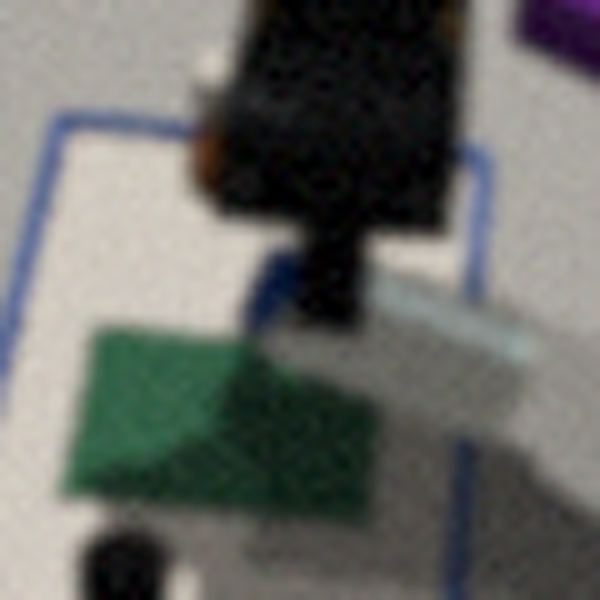

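{"method": "apply_moves", "body": {"offset": [[0.4,0.08,0],[0.82,0.17,0],[0.82,0.17,-0.25],[0.82,0.17,-0.4],[0.82,0.17,-0.46],[0.82,0.17,-0.46]], "yaw": [0,0,0,0,0,0], "jaw": [0.6,0.6,0.6,0.6,0.6,0.6]}}

```text
t: 16.23
eef_pos: [533.5, -213.8, 16.0]
tcp_rot: [2.481, 1.563, -0.454]
ft_force: [-0.1, -0.7, -0.4]
opening: 0.307
```

```bash
python3 - <<'E'
from h import *
d=cam('side');crop(d,255,155,60,60,10,'d15.png');print(env.state()['ft_force'])
E
```

```text
[ 0.3485944  -0.75679883 -1.17115807]
```

View pics/d15.png

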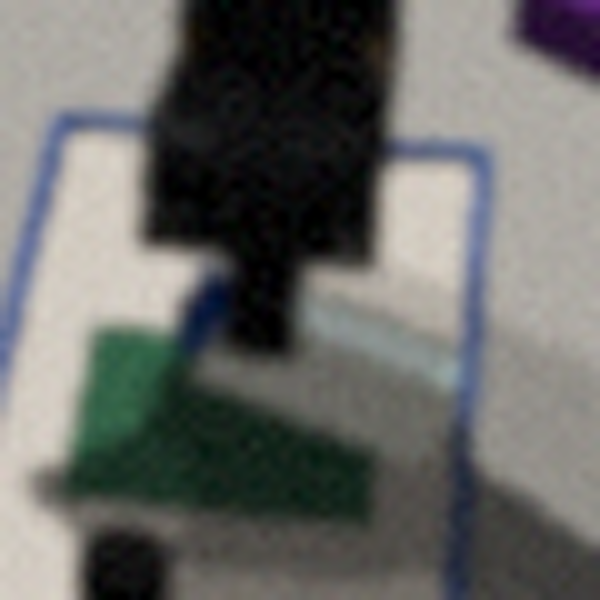

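{"method": "apply_moves", "body": {"offset": [[0,0,-0.06],[0,0,-0.12],[0,0,-0.12]], "yaw": [0,0,0], "jaw": [0.6,0.6,0.6]}}

```text
t: 16.65
eef_pos: [533.9, -213.9, 13.4]
tcp_rot: [2.482, 1.562, -0.453]
ft_force: [0.9, 0.1, 3.9]
opening: 0.312
```

{"method": "apply_moves", "body": {"offset": [[-0.28,-0.06,0.02],[-0.4,-0.08,0.04],[-0.54,-0.11,0.2],[-0.62,-0.13,0.28],[-0.62,-0.13,0.28]], "yaw": [0,0,0,0,0], "jaw": [0.6,0.6,0.6,0.6,0.6]}}

```text
t: 17.27
eef_pos: [518.9, -217.4, 20.7]
tcp_rot: [2.517, 1.56, -0.419]
ft_force: [4.8, 1.9, -0.5]
opening: 0.31
```

```bash
python3 - <<'E'
from h import *
d=cam('side');crop(d,255,155,60,60,10,'d16.png');print(env.state()['ft_force'])
E
```

```text
[4.55110572 2.17593115 0.57089342]
```

View pics/d16.png

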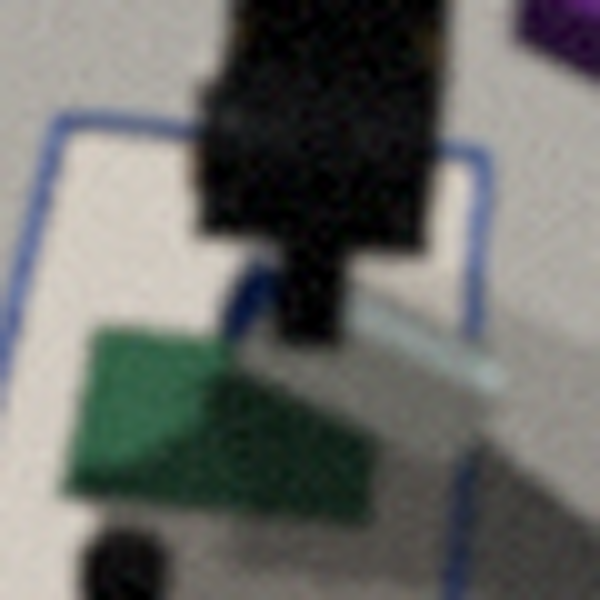

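{"method": "apply_moves", "body": {"offset": [[0.2,0.04,0],[0.28,0.06,-0.06],[0.28,0.06,-0.14],[0.28,0.06,-0.14]], "yaw": [0,0,0,0], "jaw": [0.6,0.6,0.6,0.6]}}

```text
t: 17.82
eef_pos: [526.4, -215.9, 17.4]
tcp_rot: [2.526, 1.559, -0.409]
ft_force: [2.1, 2.4, 5.2]
opening: 0.313
```

{"method": "apply_moves", "body": {"offset": [[-0.2,-0.04,0.02],[-0.31,-0.065,0.08],[-0.43,-0.09,0.17],[-0.52,-0.11,0.24],[-0.52,-0.11,0.24]], "yaw": [0,0,0,0,0], "jaw": [0.6,0.6,0.6,0.6,0.6]}}

```text
t: 18.45
eef_pos: [513.8, -218.7, 23.6]
tcp_rot: [2.545, 1.558, -0.391]
ft_force: [4.7, 2.2, 0.1]
opening: 0.312
```

```bash
python3 - <<'E'
from h import *
d=cam('side');crop(d,255,155,60,60,10,'d17.png');print(env.state()['ft_force'])
E
```

```text
[5.06329121 1.22545461 0.65816609]
```

View pics/d17.png

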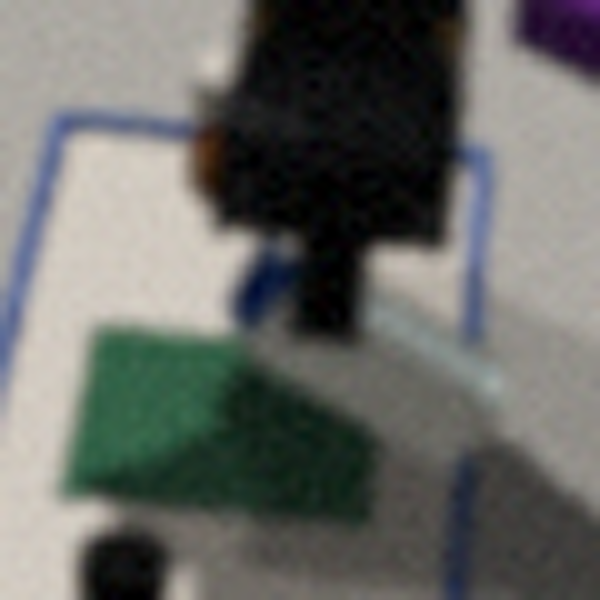

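{"method": "apply_moves", "body": {"offset": [[-0.2,-0.04,0.04],[-0.31,-0.065,0.13],[-0.42,-0.087,0.19],[-0.53,-0.11,0.25],[-0.53,-0.11,0.25]], "yaw": [0,0,0,0,0], "jaw": [0.6,0.6,0.6,0.6,0.6]}}

```text
t: 19.12
eef_pos: [501.1, -221.6, 30.2]
tcp_rot: [2.559, 1.556, -0.378]
ft_force: [5.1, 2.9, 2.1]
opening: 0.314
```

```bash
python3 - <<'E'
from h import *
d=cam('side');crop(d,255,155,60,60,10,'d18.png');print(env.state()['ft_force'])
E
```

```text
[5.57390922 1.84341142 2.33789025]
```

View pics/d18.png

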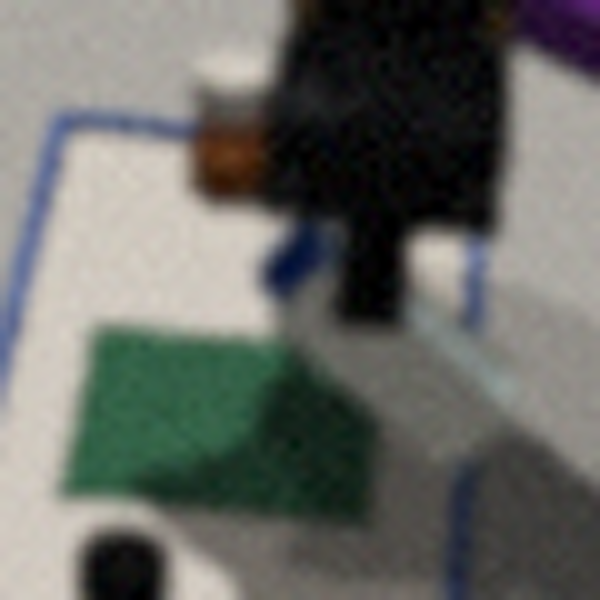

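{"method": "apply_moves", "body": {"offset": [[-0.2,-0.04,0.04],[-0.35,-0.07,0.1],[-0.47,-0.1,0.14],[-0.59,-0.12,0.18],[-0.72,-0.15,0.21],[-0.84,-0.175,0.24],[-0.84,-0.175,0.24]], "yaw": [0,0,0,0,0,0,0], "jaw": [0.6,0.6,0.6,0.6,0.6,0.6,0.6]}}

```text
t: 20.05
eef_pos: [480.5, -226.2, 36.6]
tcp_rot: [2.557, 1.555, -0.38]
ft_force: [4.4, 2.1, 4.3]
opening: 0.312
```

```bash
python3 - <<'E'
from h import *
d=cam('side');crop(d,255,155,60,60,10,'d19.png');s=env.state();print(s['ft_force'],R.from_euler('xyz',s['tcp_rot']).as_matrix().round(3).tolist())
E
```

```text
[4.39407819 1.95743962 6.45838604] [[0.014, 0.203, -0.979], [-0.006, -0.979, -0.204], [-1.0, 0.009, -0.013]]
```

View pics/d19.png

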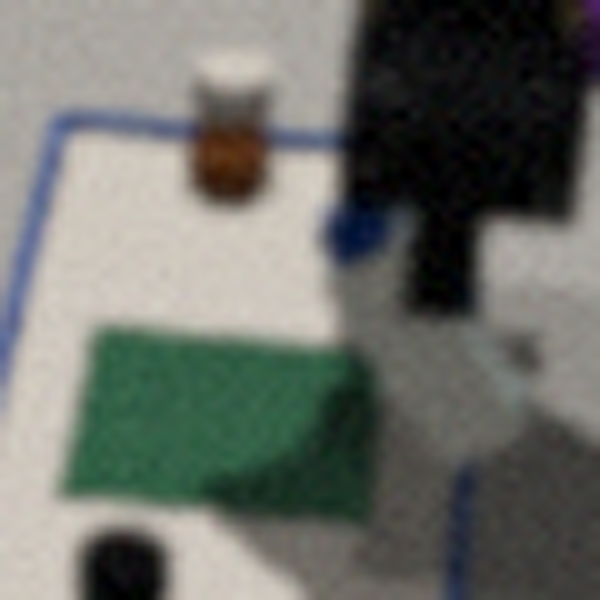

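{"method": "apply_moves", "body": {"offset": [[0.2,0.04,0.3],[1,0.2,0.6],[2.2,0.46,0.6],[3.52,0.73,0.6],[3.52,0.73,0.6],[3.52,0.73,0.3],[3.52,0.73,0.1],[3.52,0.73,0.1]], "yaw": [0,0,0,0,0,0,0,0], "jaw": [0.6,0.6,0.6,0.6,0.6,0.6,0.6,0.6]}}

```text
t: 21.1
eef_pos: [567.7, -208.0, 38.5]
tcp_rot: [2.559, 1.557, -0.378]
ft_force: [0.4, -0.1, -0.4]
opening: 0.307
```

```bash
python3 - <<'E'
from h import *
d=cam('side');crop(d,245,155,60,60,10,'d20.png');s=env.state();print(s['ft_force'],R.from_euler('xyz',s['tcp_rot']).as_matrix().round(3).tolist())
c=cam('scene');crop(c,185,165,60,60,10,'s20.png')
E
```

```text
[-0.05010526  0.44543583  0.98928715] [[0.014, 0.203, -0.979], [-0.006, -0.979, -0.203], [-1.0, 0.008, -0.012]]
```

View pics/d20.png

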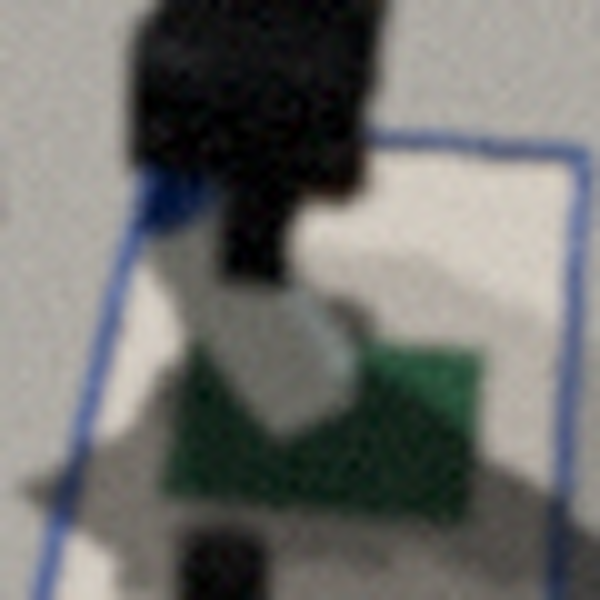

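View pics/s20.png

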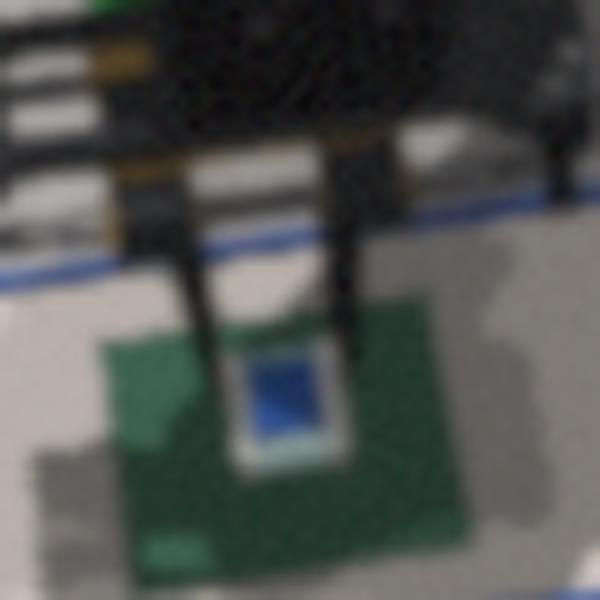

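{"method": "apply_moves", "body": {"offset": [[0,0,-0.1],[-0.1,-0.02,-0.16],[-0.25,-0.05,-0.16],[-0.4,-0.08,-0.15],[-0.55,-0.11,-0.14],[-0.7,-0.145,-0.13],[-0.7,-0.145,-0.13]], "yaw": [0,0,0,0,0,0,0], "jaw": [0.6,0.6,0.6,0.6,0.6,0.6,0.6]}}

```text
t: 22.08
eef_pos: [550.5, -211.8, 35.9]
tcp_rot: [2.553, 1.555, -0.384]
ft_force: [-0.5, 0.9, -1.1]
opening: 0.312
```

```bash
python3 - <<'E'
from h import *
d=cam('side');crop(d,245,155,60,60,10,'d21.png');s=env.state();print(s['ft_force'],R.from_euler('xyz',s['tcp_rot']).as_matrix().round(3).tolist())
E
```

```text
[ 0.20286006 -0.35700749 -0.85060581] [[0.014, 0.203, -0.979], [-0.006, -0.979, -0.203], [-1.0, 0.009, -0.013]]
```

View pics/d21.png

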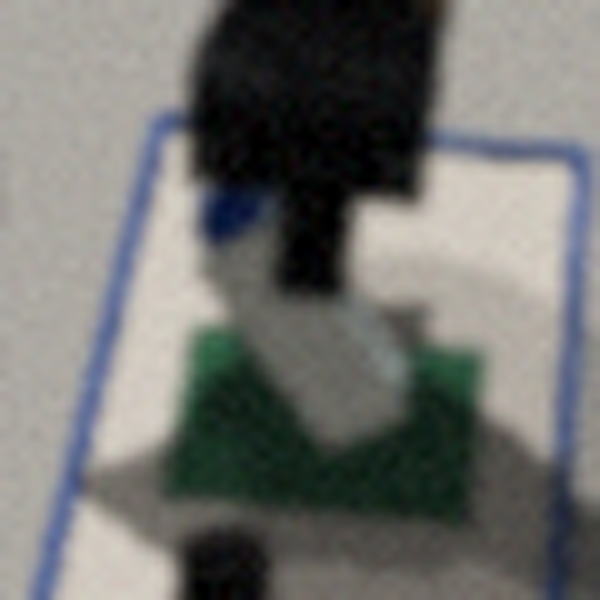

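{"method": "apply_moves", "body": {"offset": [[0,0,-0.08],[0,0,-0.16],[0,0,-0.24],[0,0,-0.24]], "yaw": [0,0,0,0], "jaw": [0.6,0.6,0.6,0.6]}}

```text
t: 22.62
eef_pos: [553.3, -212.2, 32.5]
tcp_rot: [2.572, 1.549, -0.365]
ft_force: [2.6, 4.9, 22.8]
opening: 0.307
```

{"method": "apply_moves", "body": {"offset": [[-0.15,-0.03,-0.07],[-0.3,-0.06,-0.07],[-0.45,-0.09,-0.06],[-0.6,-0.125,-0.05],[-0.75,-0.155,-0.03],[-0.75,-0.155,-0.03]], "yaw": [0,0,0,0,0,0], "jaw": [0.6,0.6,0.6,0.6,0.6,0.6]}}

```text
t: 23.38
eef_pos: [536.4, -216.4, 33.4]
tcp_rot: [2.576, 1.544, -0.362]
ft_force: [2.5, 4.5, 14.1]
opening: 0.31
```

```bash
python3 - <<'E'
from h import *
d=cam('side');crop(d,245,155,60,60,10,'d22.png');s=env.state();print(s['ft_force'],R.from_euler('xyz',s['tcp_rot']).as_matrix().round(3).tolist())
E
```

```text
[ 1.84290989  3.73638879 15.45880155] [[0.025, 0.202, -0.979], [-0.009, -0.979, -0.202], [-1.0, 0.014, -0.023]]
```

View pics/d22.png

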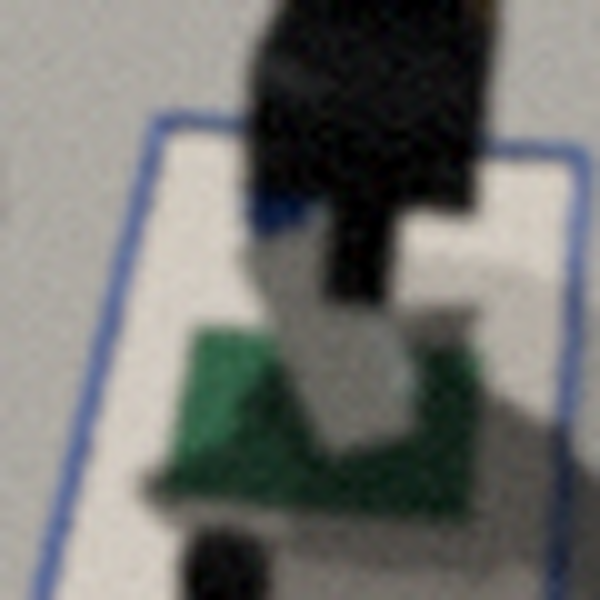

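{"method": "apply_moves", "body": {"offset": [[-0.15,-0.03,-0.07],[-0.3,-0.06,-0.07],[-0.45,-0.09,-0.08],[-0.6,-0.125,-0.08],[-0.75,-0.155,-0.08],[-0.75,-0.155,-0.02]], "yaw": [0,0,0,0,0,0], "jaw": [0.6,0.6,0.6,0.6,0.6,0.6]}}

```text
t: 24.18
eef_pos: [517.3, -220.2, 32.8]
tcp_rot: [2.576, 1.545, -0.362]
ft_force: [-0.5, 0.5, -1.0]
opening: 0.306
```

```bash
python3 - <<'E'
from h import *
d=cam('side');crop(d,245,155,60,60,10,'d23.png');s=env.state();print(s['ft_force'],R.from_euler('xyz',s['tcp_rot']).as_matrix().round(3).tolist())
E
```

```text
[-0.33785345 -0.16829767 -0.53837209] [[0.024, 0.202, -0.979], [-0.009, -0.979, -0.203], [-1.0, 0.014, -0.022]]
```

View pics/d23.png

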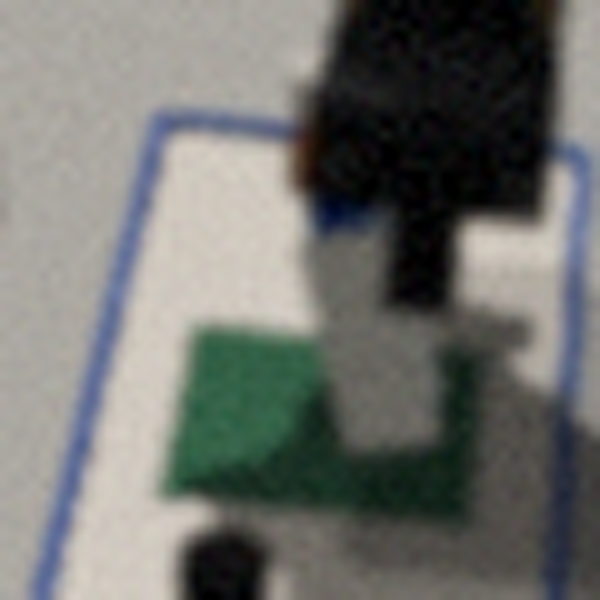

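{"method": "apply_moves", "body": {"offset": [[0,0,-0.08],[0,0,-0.14],[0,0,-0.2],[0,0,-0.2]], "yaw": [0,0,0,0], "jaw": [0.6,0.6,0.6,0.6]}}

```text
t: 24.72
eef_pos: [518.6, -220.9, 31.2]
tcp_rot: [2.55, 1.54, -0.387]
ft_force: [-7.8, 4.4, 41.1]
opening: 0.305
```

```bash
python3 - <<'E'
from h import *
d=cam('side');crop(d,245,155,60,60,10,'d24.png');s=env.state();print(s['ft_force'],R.from_euler('xyz',s['tcp_rot']).as_matrix().round(3).tolist())
c=cam('scene');crop(c,175,160,60,60,10,'s24.png')
E
```

```text
[-6.97227601  3.48729751 43.38776139] [[0.028, 0.202, -0.979], [-0.011, -0.979, -0.203], [-1.0, 0.017, -0.025]]
```

View pics/d24.png

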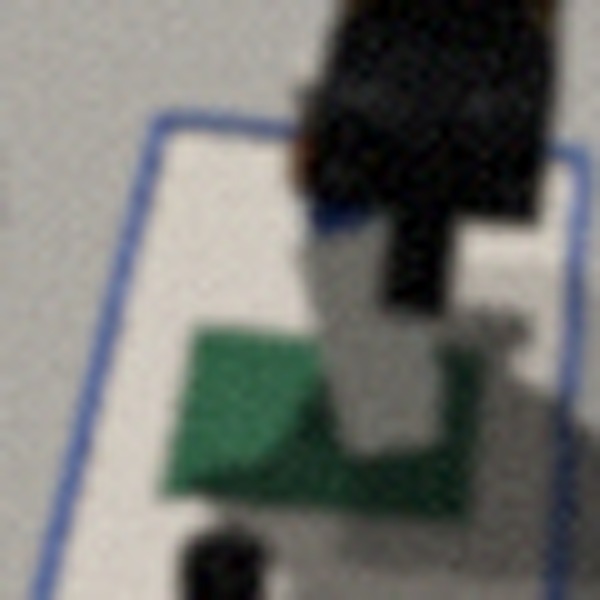

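View pics/s24.png

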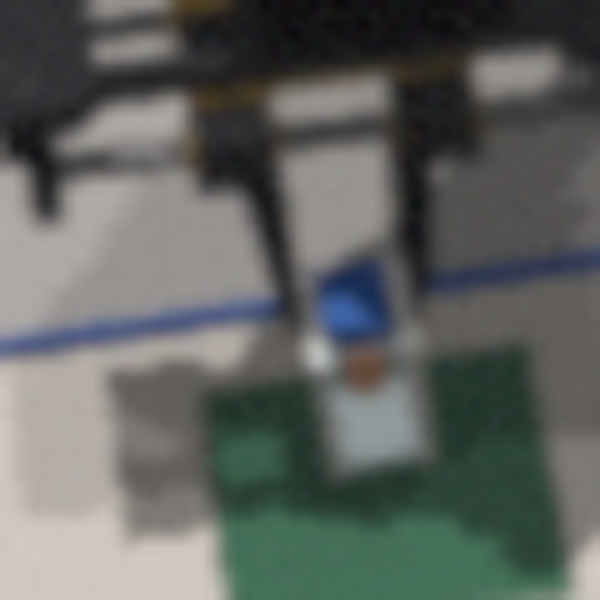

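{"method": "apply_moves", "body": {"offset": [[0,0,0.03],[-0.15,-0.03,0.03],[-0.3,-0.06,0.02],[-0.4,-0.08,0.02],[-0.4,-0.08,0.06]], "yaw": [0,0,0,0,0], "jaw": [0.6,0.6,0.6,0.6,0.6]}}

```text
t: 25.45
eef_pos: [508.1, -222.8, 32.4]
tcp_rot: [2.553, 1.541, -0.385]
ft_force: [-0.9, 0.0, -0.1]
opening: 0.308
```

```bash
python3 - <<'E'
from h import *
d=cam('side');crop(d,245,155,60,60,10,'d25.png');s=env.state();print(s['ft_force'],R.from_euler('xyz',s['tcp_rot']).as_matrix().round(3).tolist())
w=cam('wrist');cv2.imwrite('pics/w25.png',w['frame'][:,:,::-1])
E
```

```text
[ 0.32204323 -0.15867997 -0.72591539] [[0.027, 0.202, -0.979], [-0.011, -0.979, -0.203], [-1.0, 0.016, -0.024]]
```

View pics/d25.png

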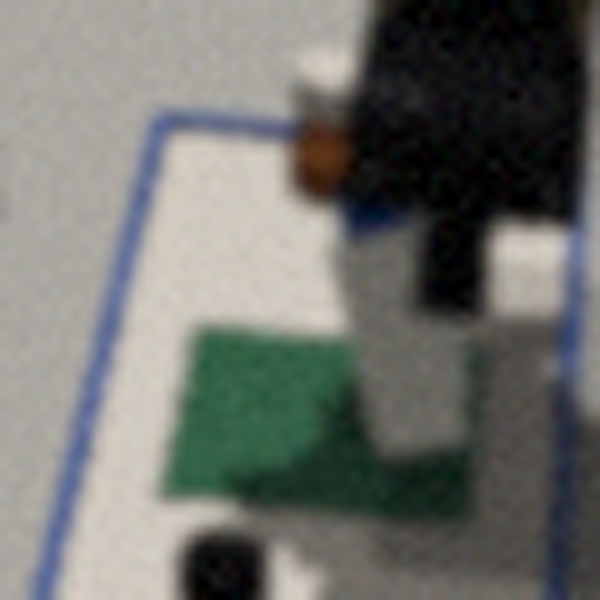

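View pics/w25.png

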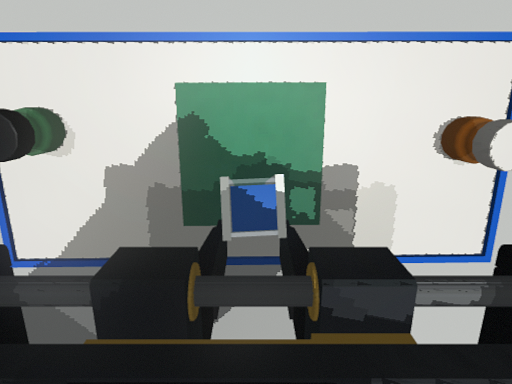

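{"method": "apply_moves", "body": {"offset": [[0,0,-0.03],[0,0,-0.03],[0,0,-0.03],[0,0,-0.03],[0,0,-0.03],[0,0,-0.03]], "yaw": [0,0,0,0,0,0], "jaw": [0.6,0.36,0.3,0.2,0,-0.2]}}

```text
t: 26.3
eef_pos: [508.1, -222.7, 31.6]
tcp_rot: [2.554, 1.542, -0.384]
ft_force: [0.3, 0.1, 0.1]
opening: 0.55
```

```bash
python3 - <<'E'
from h import *
d=cam('side');crop(d,245,155,60,60,10,'d26.png');s=env.state();print(s['ft_force'],s['opening'])
c=cam('scene');crop(c,175,160,60,60,10,'s26.png')
w=cam('wrist');cv2.imwrite('pics/w26.png',w['frame'][:,:,::-1])
E
```

```text
[-0.83508778 -0.5463812  -0.67136781] 0.5753522137990603
```

View pics/d26.png

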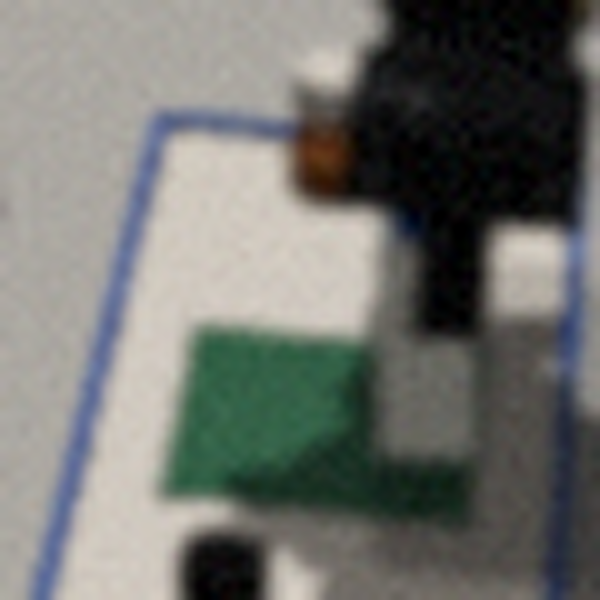

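View pics/w26.png

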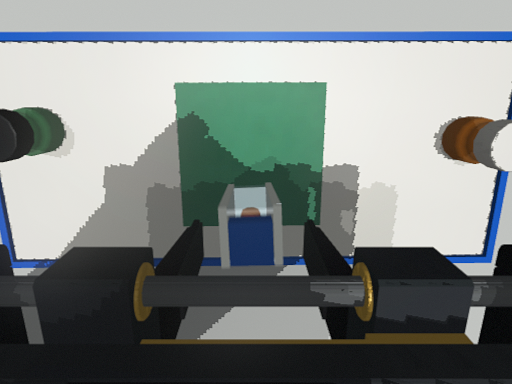

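View pics/s26.png

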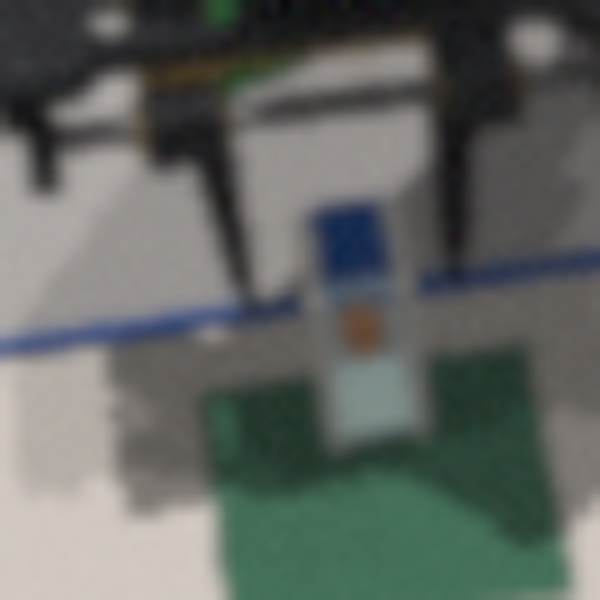

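The cell now stands upright and released in the side, wrist and scene views. Next I measure its pose for the re-grasp.

```bash
python3 - <<'E'
from h import *
w=cam('wrist');crop(w,190,165,130,110,6,'w27.png');print(env.state()['t'])
E
```

```text
26.5
```

View pics/w27.png

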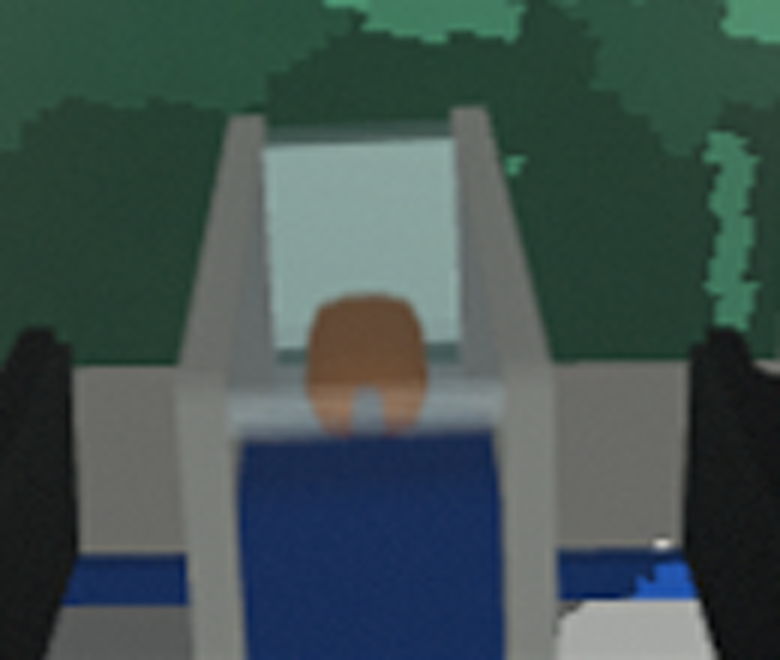

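```bash
python3 - <<'E'
from h import *
s0=env.state();w=cam('wrist')
W=lambda x,y:(190+x/6,165+y/6)
T=R.from_euler('xyz',s0['tcp_rot']).as_matrix()
def loc(p): d=p-s0['eef_pos'];return (d@T).round(1)
a,b=atz(w,W(178,380),84),atz(w,W(550,368),84);c,e=atz(w,W(232,118),4),atz(w,W(485,107),4)
for p in(a,b,c,e): print(p.round(1),loc(p))
print(np.linalg.norm(a-b),np.linalg.norm(c-e),np.degrees(np.arctan2(*(b-a)[1::-1])),np.degrees(np.arctan2(*(e-c)[1::-1])),np.degrees(np.arctan2(T[1,1],T[0,1])))
# finger tip inner front corners
print(s0['eef_pos'],s0['opening'])
E
```

```text
[ 519.7 -203.2   84. ] [-52.2 -15.9 -16.5]
[ 526.5 -232.1   84. ] [-51.7  13.7 -17.3]
[ 521.9 -202.7    4. ] [ 27.8 -17.3 -16.8]
[ 529.2 -231.8    4. ] [ 28.3  12.6 -18.1]
29.713859717929648 29.995979311125232 -76.67207476378162 -75.95131009732654 -78.32853251420832
[ 508.14956318 -222.73410363   31.67413469] 0.5966189041065284
```

{"method": "apply_moves", "body": {"offset": [[0.08,0.085,0],[0.08,0.085,-0.25],[0.08,0.085,-0.5],[0.08,0.085,-0.5],[0.08,0.085,-0.5],[0.08,0.085,-0.5],[0.08,0.085,-0.5]], "yaw": [0.33,0.33,0.33,0.33,0.33,0.33,0.33], "jaw": [-0.2,-0.2,-0.2,0.2,0.3,0.34,0.34]}}

```text
t: 27.42
eef_pos: [510.2, -220.7, 19.3]
tcp_rot: [2.551, 1.541, -0.352]
ft_force: [-0.7, 0.2, -0.5]
opening: 0.333
```

```bash
python3 - <<'E'
from h import *
d=cam('side');crop(d,245,155,60,60,10,'d28.png');w=cam('wrist');crop(w,190,165,130,110,6,'w28.png')
E
```

```text
(no output)
```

View pics/w28.png

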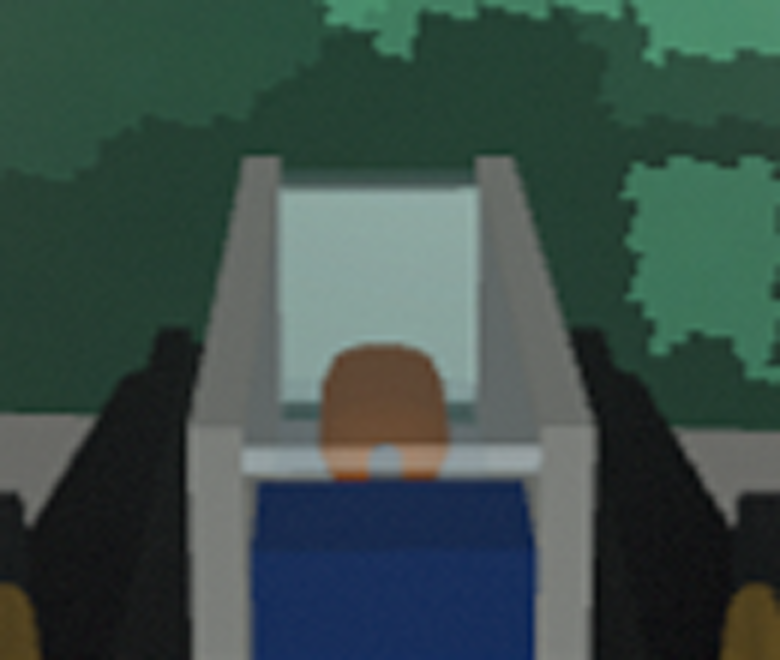

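View pics/d28.png

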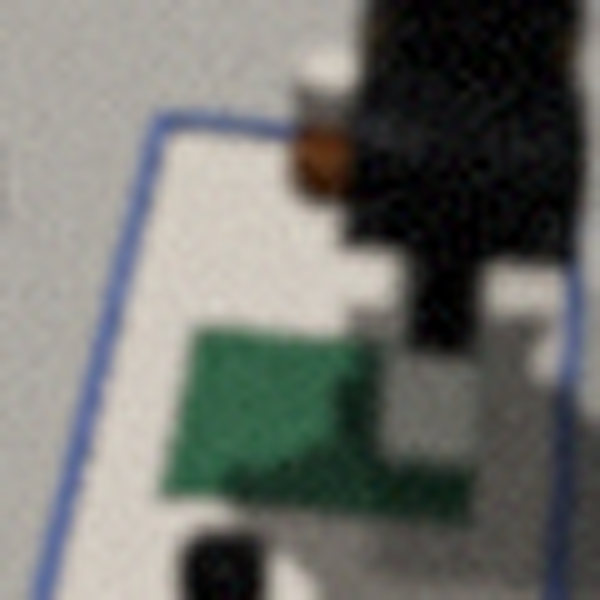

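{"method": "apply_moves", "body": {"offset": [[0,0,0],[0,0,0],[0,0,0.5],[0,0,1.5],[0,0,2.5],[0,0,3.6],[0,0,3.6],[0,0,3.6]], "yaw": [0,0,0,0,0,0,0,0], "jaw": [0.6,0.6,0.6,0.6,0.6,0.6,0.6,0.6]}}

```text
t: 28.52
eef_pos: [509.9, -220.5, 109.0]
tcp_rot: [2.553, 1.542, -0.35]
ft_force: [0.4, -0.1, -0.6]
opening: 0.316
```

```bash
python3 - <<'E'
from h import *
s=cam('scene');d=cam('side')
B=lambda x,y:(325+x/4,120+y/4);E=lambda x,y:(160+x/5,240+y/5)
for n,z,q in [('scene L edge',14,((30,208),(180,487))),('scene near edge z0',14,((180,487),(295,460)))]:
    a,b=[atz(s,B(*t),z) for t in q];print(n,a.round(1),b.round(1),np.degrees(np.arctan2(*(b-a)[1::-1])))
for n,z,q in [('side far edge z14',14,((95,220),(600,252))),('side near bottom z0',0,((48,385),(668,428)))]:
    a,b=[atz(d,E(*t),z) for t in q];print(n,a.round(1),b.round(1),np.degrees(np.arctan2(*(a-b)[1::-1])))
crop(s,165,120,110,90,7,'s29.png');crop(d,215,80,110,120,5,'d29.png');print(env.state()['eef_pos'],env.state()['opening'])
w=cam('wrist');crop(w,190,165,130,110,6,'w29.png')
E
```

```text
scene L edge [398.7 153.3  14. ] [664.7 226.8  14. ] 15.451202364489745
scene near edge z0 [664.7 226.8  14. ] [641.8 309.8  14. ] 105.43280997944863
side far edge z14 [655.5 228.7  14. ] [422.5 160.8  14. ] 16.238260365277096
side near bottom z0 [635.2 309.2   0. ] [369.2 232.1   0. ] 16.167903742351733
[ 509.76277514 -220.41374397  108.43177089] 0.31319496434378236
```

View pics/d29.png

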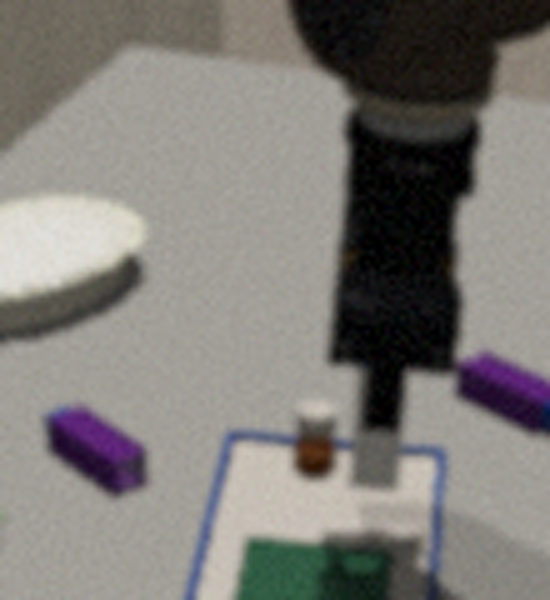

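View pics/w29.png

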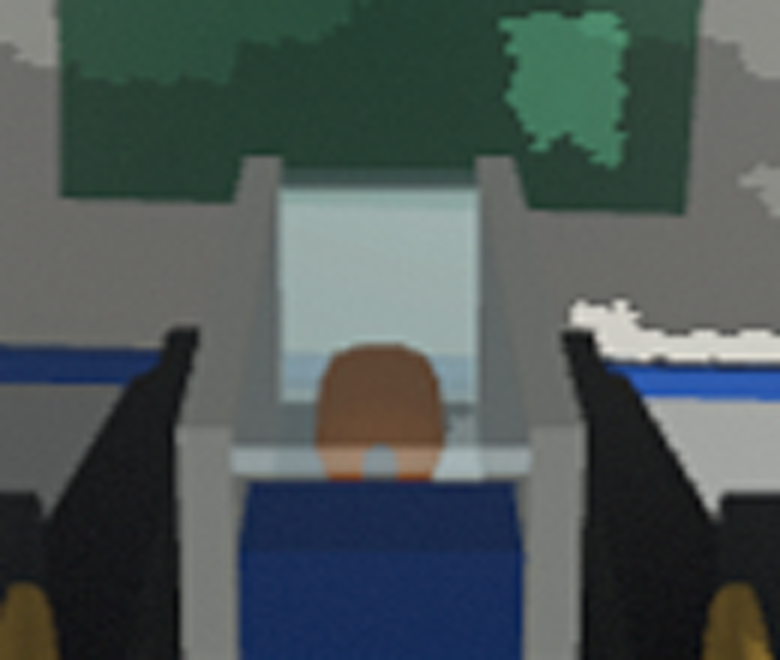

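```bash
python3 - <<'E'
from h import *
s0=env.state();w=cam('wrist');T=R.from_euler('xyz',s0['tcp_rot']).as_matrix()
W=lambda x,y:(190+x/6,165+y/6)
dz=s0['eef_pos'][2]-19.3
a,b=[atz(w,W(*q),84+dz) for q in((177,425),(585,425))];c,e=[atz(w,W(*q),4+dz) for q in((243,157),(515,157))]
n=np.array([np.cos(np.radians(13.6)),np.sin(np.radians(13.6)),0])
print(a,b,c,e,np.linalg.norm(a-b),np.linalg.norm(c-e),np.degrees(np.arctan2(*(b-a)[1::-1])),np.degrees(np.arctan2(*(e-c)[1::-1])))
top=(a+b)/2-15*n;bot=(c+e)/2-15*n;sp=(top+bot)/2
print(top,bot,sp,sp-s0['eef_pos'],'jaw ang',np.degrees(np.arctan2(T[1,1],T[0,1])))
print('target delta units',(np.array([514,232,120])-sp)/25)
E
```

```text
[ 522.16414138 -201.23913432  173.11301366] [ 529.10696467 -230.51357209  173.11301366] [ 521.79202465 -202.12270876   93.11301366] [ 528.93258471 -231.94297918   93.11301366] 30.086467093051127 30.66326998514818 -76.65804247187413 -76.53389184359314
[ 511.05613802 -219.4034849   173.11301366] [ 510.78288967 -220.55997567   93.11301366] [ 510.91951385 -219.98173028  133.11301366] [ 1.08418972  0.45492381 24.7       ] jaw ang -76.34432112934908
target delta units [ 0.12321945 18.07926921 -0.52452055]
```

{"method": "apply_moves", "body": {"offset": [[0.12,2,0],[0.12,4,0],[0.12,6,0],[0.12,8,0],[0.12,10,0],[0.12,12,0],[0.12,14,0],[0.12,15,0],[0.12,16,0],[0.12,17,0],[0.12,17.6,0],[0.12,18.08,0],[0.12,18.08,-0.25],[0.12,18.08,-0.52],[0.12,18.08,-0.52],[0.12,18.08,-0.52]], "yaw": [0,0,0,0,0.1,0.2,0.3,0.4,0.4,0.4,0.4,0.4,0.4,0.4,0.4,0.4], "jaw": [0.6,0.6,0.6,0.6,0.6,0.6,0.6,0.6,0.6,0.6,0.6,0.6,0.6,0.6,0.6,0.6]}}

```text
t: 30.72
eef_pos: [513.0, 231.1, 95.5]
tcp_rot: [2.557, 1.543, -0.305]
ft_force: [-0.2, -0.6, -0.7]
opening: 0.316
```

```bash
python3 - <<'E'
from h import *
s=cam('scene');d=cam('side');w=cam('wrist')
crop(s,315,110,95,135,4.4,'s30.png');crop(d,160,220,170,110,4.6,'d30.png');cv2.imwrite('pics/w30.png',w['frame'][:,:,::-1]);print(env.state())
E
```

```text
{'t': 30.875, 'joints': array([ 0.31507646,  0.50368429,  1.82383002, -0.02279422,  0.79101327,
        1.62156911]), 'qvel': array([ 0.00142726,  0.00012689,  0.00103004, -0.00142533,  0.00035773,
        0.0007275 ]), 'tau': array([-6.61714375e-02, -5.69935262e+01, -2.05806738e+01, -1.49157259e-02,
       -1.58472229e-01,  8.17159707e-04]), 'eef_pos': array([513.01310749, 231.37999998,  95.67501037]), 'tcp_rot': array([ 2.56655438,  1.5425007 , -0.29489398]), 'ft_force': array([ 0.3808092 , -0.11450484,  0.73540157]), 'moment': array([ 0.01438489,  0.00293241, -0.06073735]), 'opening': 0.31130195206680417}
```

View pics/s30.png

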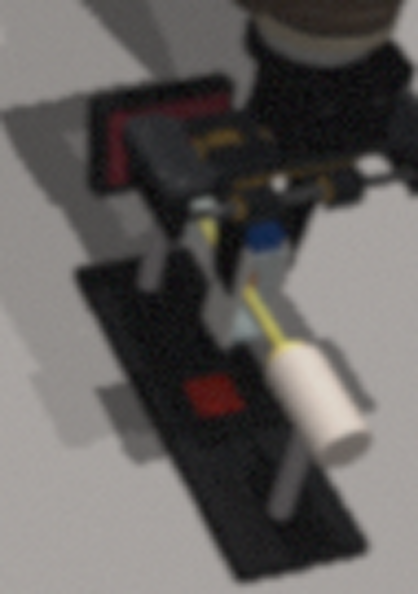

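View pics/d30.png

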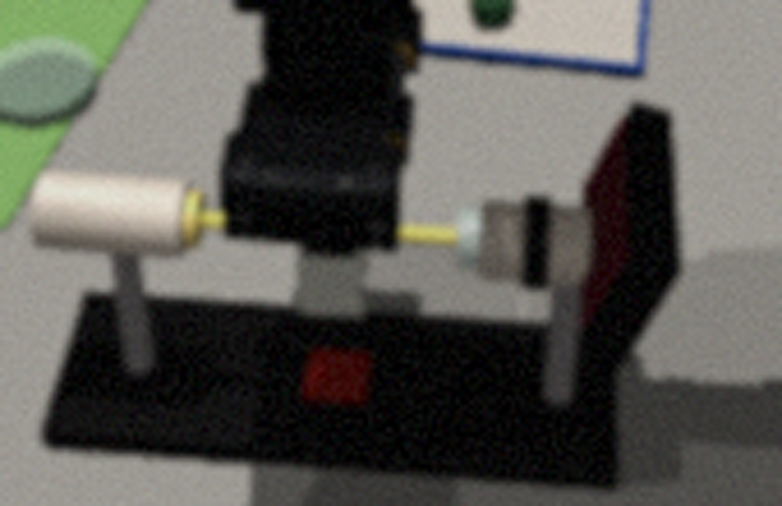

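View pics/w30.png

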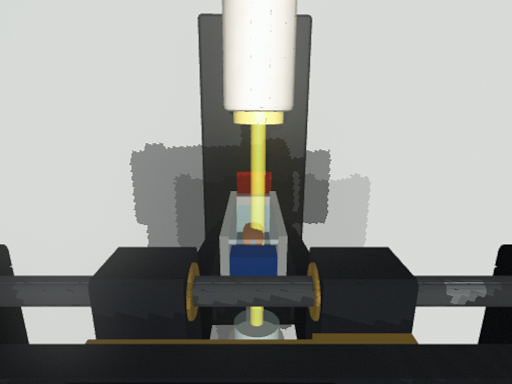

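```bash
python3 - <<'E'
from h import *
w=cam('wrist');crop(w,195,100,130,150,4,'w31.png')
s=env.state();T=R.from_euler('xyz',s['tcp_rot']).as_matrix();print(np.degrees(np.arctan2(T[1,1],T[0,1])),T[:,0])
E
```

```text
-73.96180876676901 [ 0.02708122 -0.00818661 -0.99959971]
```

View pics/w31.png

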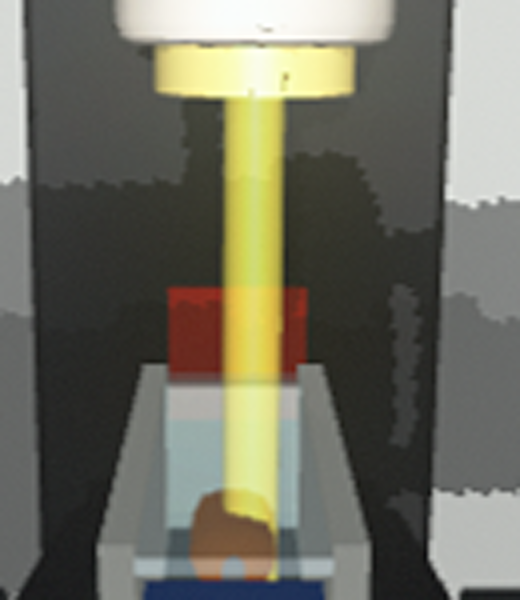

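```bash
python3 - <<'E'
from h import *
w=cam('wrist');s=cam('scene')
W=lambda x,y:(195+x/4,100+y/4)
u=np.array([np.cos(np.radians(16)),np.sin(np.radians(16))]);v=np.array([-u[1],u[0]])
def o(n,p): print(n,p.round(1),'along',((p[:2]-[514,232])@u).round(1),'across',((p[:2]-[514,232])@v).round(1))
o('beam a',atz(w,W(253,110),120));o('beam b',atz(w,W(252,480),120))
o('lamp face',atz(w,W(254,95),120-9))
o('red front',atz(w,W(238,288),14));
for z in(120,128):o('spec',atz(w,W(233,535),z))
o('cell base front',atz(w,W(233,365),80));o('cell top front',atz(w,W(233,545),160))
S=lambda x,y:(315+x/4.4,110+y/4.4)
o('red scene',atz(s,S(214,396),14))
E
```

```text
beam a [572.2 245.9 120. ] along 59.8 across -2.7
beam b [522.7 231.6 120. ] along 8.3 across -2.8
lamp face [573.7 245.9 111. ] along 61.3 across -3.1
red front [528.9 233.3  14. ] along 14.7 across -2.8
spec [514.  231.9 120. ] along -0.0 across -0.1
spec [517.1 232.9 128. ] along 3.2 across 0.0
cell base front [528.3 235.3  80. ] along 14.6 across -0.7
cell top front [528.2 236.6 160. ] along 14.9 across 0.5
red scene [514.7 233.1  14. ] along 1.0 across 0.8
```

{"method": "apply_moves", "body": {"offset": [[0.03,-0.1,0],[0.03,-0.1,0],[0.03,-0.1,0],[0.03,-0.1,0]], "yaw": [0,0,0,0], "jaw": [0.6,0.6,0.6,0.6]}}

```text
t: 31.52
eef_pos: [513.7, 229.0, 95.6]
tcp_rot: [2.566, 1.543, -0.295]
ft_force: [0.4, -0.0, -0.3]
opening: 0.312
```

```bash
python3 - <<'E'
from h import *
w=cam('wrist');crop(w,195,100,130,150,4,'w32.png')
s=cam('scene');crop(s,130,100,270,200,2.9,'s32.png');print(env.state()['eef_pos'],env.state()['opening'],env.state()['ft_force'])
E
```

```text
[513.70016856 229.01520143  95.61389334] 0.3107336549945224 [-0.14817896  0.72592767 -0.56981999]
```

View pics/w32.png

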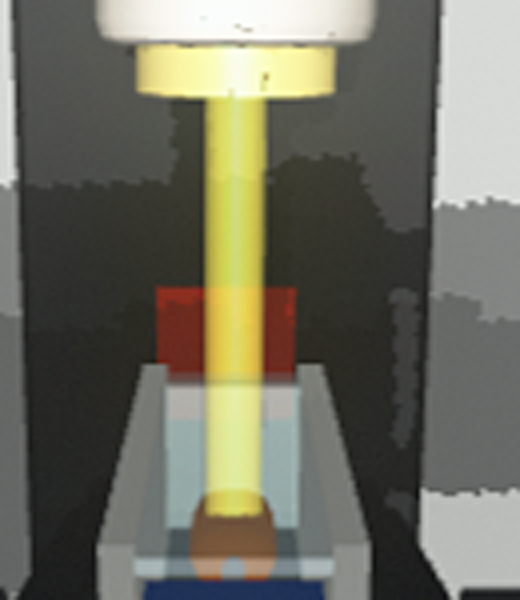

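View pics/s32.png

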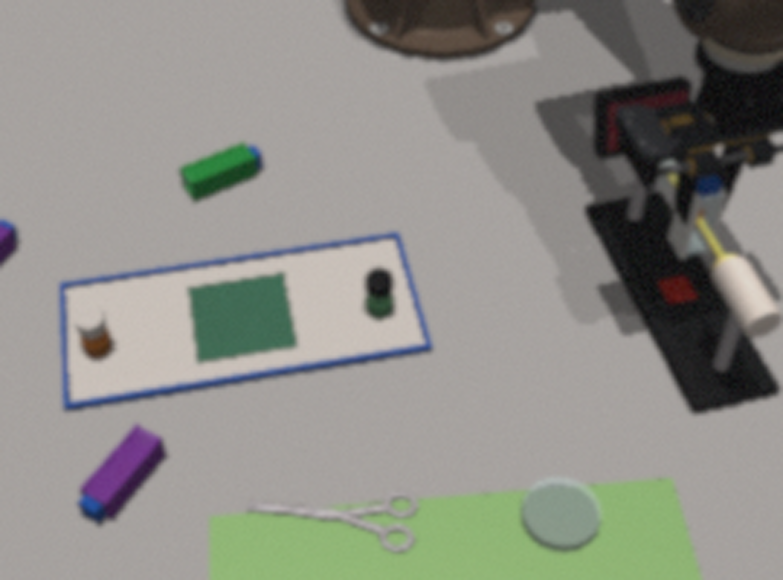

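```bash
python3 -c "
from cell import env
print(env.job_done(), env.state()['t'])"
```

```text
the job is handed in; nothing more can be done
the job is handed in; nothing more can be done
```

I stood the cell up on the tray between the vials, let go of it, picked it up again and handed the job in at about 31.7 s. The gripper is still holding it upright in the middle of the beam.

**How it went**
- **Standing it up:** the tool only points down, so I pushed the cell's bottom edge against the tray rim. I then dragged it on the tray floor until it leaned only a few degrees, and opened the jaws. It settled upright on its own, which three camera views confirmed.
- **In the beam:** I gripped it again on the frosted faces, carried it to the bench and moved it 2.6 mm sideways after checking the wrist picture.

**Last checks**
- The beam is centred on the orange specimen to within about 0.3 mm sideways. Along the beam it sits about midway, and its height works out at about 120 mm.
- The cell's yaw matches the bench to within about 1°, and the cell leans about 1° because the tool has a small leftover tilt.
- The grip is holding (opening 0.31), there is no contact force, and both vials, the dish and the clamp look unmoved.

**What disagreed or went wrong**
- **Fingertip offset:** the fingertips are about 30 mm above the reported TCP. My first grasp therefore closed just above the lying cell, over the clear window. The force reading showed no contact, but I can't fully rule out a light touch there.
- **Dropped once:** an early try at letting the cell swing in a looser grip dropped it about 20 mm back onto the tray floor, where it lay flat.
- **High floor press:** while I was standing it up, it was pressed on the floor with about 43 N for a moment. The load went through the fingers and the cell, not the gripper's body.
- **Beam position:** the fixed cameras put the beam about 2.6 mm to one side of where the wrist camera did. I trusted the wrist view.

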